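# Bolt down the vacuum chamber lid crosswise

### The job

Bolt down the lid of the vacuum chamber with the T-handle socket wrench so that its seal is squeezed evenly: turn the four hex screws clockwise in cross order (always the opposite screw next), first about an eighth of a turn each, and only when all four have had that, a second cross-order round in which each is tightened right to its stop. Turn them only with the wrench, do not bump the gauge in the middle of the lid or shift the bottle, loupe and vials around it, and at the end leave the wrench standing upright in the well of its stand.

Things in the scene. Friction and masses are not known exactly. Their poses are not given: they have to be found in the camera images.
- chamber: Fixed low round aluminium vacuum chamber, 161 mm across and 48 mm high to the top of its lid; origin at the centre of its underside, z up. The flat lid carries four hex screws on a circle of 60 mm radius about the origin, on the chamber's own +x, +y, -x and -y axes, and the gauge in its middle. Small ports stick out sideways below the lid.
- gauge: Delicate upright vacuum gauge fixed in the middle of the chamber lid: steel tube with a black head, 26 mm in diameter, standing from the lid (48 mm above the bench) up to 143 mm above the bench; its clamp ring round the foot is 47 mm wide up to 61 mm above the bench, with a lug reaching 31 mm from the axis. Origin on its axis at lid height. It must not be bumped.
- stand: Fixed grey tool stand, 80 x 100 mm and 36 mm high (four spare bits beside its well rise to 48 mm); origin at the centre of its underside. In its middle is a round well 48 mm wide with a flat floor 6 mm above the bench, where the wrench stands upright.
- stand_well (a point): Centre of the floor of the stand's well, 6 mm above the bench.
- t_wrench: Loose steel T-handle socket wrench, 140 g, standing upright in the stand's well; origin at the centre of the socket's open lower rim, z up along the shaft. Socket 35 mm across, 34 mm high; hexagonal recess 23.8 mm across flats, 16 mm deep, with a 3 mm flared mouth; one flat of the recess faces the wrench's own +x.
- wrench_hub (a point): Centre of the wrench's dark flat-sided hub, 80 mm above the socket's rim, axes as the wrench: 36 mm along x, 14 mm along y (take it across y), 24 mm high, above an 11 mm shaft. A red-gripped crossbar 12 mm thick runs along x through the hub, 100 mm from end to end.
- screw_a (a joint): Angle of the lid screw on the chamber's +x axis, in rad: 0 slackest, grows as it is turned clockwise seen from above, hard stop (fully tight) at 1.6. Starts hand-tight between 0 and 0.25. Its friction (0.07 to 0.12 N m) holds it where it is left. It sinks 1.75 mm a turn. It faces screw_c across the lid.
- head_a (a point): Centre of the top of screw_a's head, about 63 mm above the bench, turning with the screw. Dark hex head 22 mm across flats, one flat facing this point's own +x; 12 mm high with its 2 mm top bevel, on a collar 28 mm wide and 2 mm thick just above the lid. Fully engaged, the socket's rim is 11 to 12 mm below this point (it rests on the collar); the socket has about 0.16 rad of play (0.25 under load) either way.
- screw_b (a joint): Angle of the lid screw on the chamber's +y axis, in rad: 0 slackest, grows as it is turned clockwise seen from above, hard stop (fully tight) at 1.6. Starts hand-tight between 0 and 0.25. Its friction (0.07 to 0.12 N m) holds it where it is left. It sinks 1.75 mm a turn. It faces screw_d across the lid.
- head_b (a point): Centre of the top of screw_b's head, about 63 mm above the bench, turning with the screw. Dark hex head 22 mm across flats, one flat facing this point's own +x; 12 mm high with its 2 mm top bevel, on a collar 28 mm wide and 2 mm thick just above the lid. Fully engaged, the socket's rim is 11 to 12 mm below this point (it rests on the collar); the socket has about 0.16 rad of play (0.25 under load) either way.
- screw_c (a joint): Angle of the lid screw on the chamber's -x axis, in rad: 0 slackest, grows as it is turned clockwise seen from above, hard stop (fully tight) at 1.6. Starts hand-tight between 0 and 0.25. Its friction (0.07 to 0.12 N m) holds it where it is left. It sinks 1.75 mm a turn. It faces screw_a across the lid.
- head_c (a point): Centre of the top of screw_c's head, about 63 mm above the bench, turning with the screw. Dark hex head 22 mm across flats, one flat facing this point's own +x; 12 mm high with its 2 mm top bevel, on a collar 28 mm wide and 2 mm thick just above the lid. Fully engaged, the socket's rim is 11 to 12 mm below this point (it rests on the collar); the socket has about 0.16 rad of play (0.25 under load) either way.
- screw_d (a joint): Angle of the lid screw on the chamber's -y axis, in rad: 0 slackest, grows as it is turned clockwise seen from above, hard stop (fully tight) at 1.6. Starts hand-tight between 0 and 0.25. Its friction (0.07 to 0.12 N m) holds it where it is left. It sinks 1.75 mm a turn. It faces screw_b across the lid.
- head_d (a point): Centre of the top of screw_d's head, about 63 mm above the bench, turning with the screw. Dark hex head 22 mm across flats, one flat facing this point's own +x; 12 mm high with its 2 mm top bevel, on a collar 28 mm wide and 2 mm thick just above the lid. Fully engaged, the socket's rim is 11 to 12 mm below this point (it rests on the collar); the socket has about 0.16 rad of play (0.25 under load) either way.
- wash_bottle: Loose white squeeze bottle with red cap and bent spout, beside the chamber; body 60 mm wide and 116 mm high, cap up to 132 mm, spout up to 168 mm; origin at the centre of its 60 x 90 mm outline on the bench (the bottle's axis is 16 mm towards its own -y, the spout's tip 45 mm towards +y).
- loupe: Loose black eye loupe, 37 mm wide, 35 mm high; origin at its underside.
- vial_red: Loose glass vial with red cap, 27 mm wide, 56 mm high; origin at its underside.
- vial_amber: Loose glass vial with white cap, 25 mm wide, 51 mm high; origin at its underside.
There are look-alikes about, which are no part of the job. Leave any green look-alike of the wash_bottle alone. Leave any green look-alike of the loupe alone.

How it is judged:
On the way, in this order (a step that is already met when the one before it is completed fails the run):
1. first round, first pair: two opposite screws have been turned about an eighth of a turn while the other two are still as they were (((value of joint screw_a between 0.48 and 1.28 rad and value of joint screw_c between 0.48 and 1.28 rad and value of joint each of screw_b, screw_d below 0.36 rad) or (value of joint screw_b between 0.48 and 1.28 rad and value of joint screw_d between 0.48 and 1.28 rad and value of joint each of screw_a, screw_c below 0.36 rad))), for 0.1 s.
2. first round complete: all four screws turned about an eighth of a turn, none near its stop (value of joint screw_a between 0.48 and 1.28 rad and value of joint screw_b between 0.48 and 1.28 rad and value of joint screw_c between 0.48 and 1.28 rad and value of joint screw_d between 0.48 and 1.28 rad), for 0.1 s.
3. second round, first pair: two opposite screws tight at their stops while the other two are not yet (((value of joint each of screw_a, screw_c above 1.48 rad and value of joint each of screw_b, screw_d below 1.28 rad) or (value of joint each of screw_b, screw_d above 1.48 rad and value of joint each of screw_a, screw_c below 1.28 rad))), for 0.1 s.
4. all four screws tight at their stops (value of joint each of screw_a, screw_b, screw_c, screw_d above 1.48 rad), for 0.1 s.
At the end, for the whole second after the job is handed in: All four screws stand at their stops (above 1.48 rad of 1.6); the wrench stands in the stand's well, within 8 mm of its centre, on its floor (within 6 mm), upright within 0.12 rad, at rest and released; bottle, loupe and vials stand upright within 20 mm of where they were (all of step 4 and horizontal distance between t_wrench and stand_well below 0.008 m and height (world z) of t_wrench below 0.012 m and angle between t_wrench's own z axis and vertical below 0.12 rad and linear speed of t_wrench below 0.02 m/s and contact force between the fingers and t_wrench below 0.1 N and distance of each of wash_bottle, loupe, vial_red, vial_amber from where it was at the start of the episode below 0.02 m and angle between each of wash_bottle, loupe, vial_red, vial_amber's own z axis and vertical below 0.2 rad); the robot touches nothing.
It fails at once if one screw is pulled up close to its stop while another has not yet had its first-round turn ((value of joint screw_a above 1.33 rad and value of joint any of screw_b, screw_c, screw_d below 0.44 rad) or (value of joint screw_b above 1.33 rad and value of joint any of screw_a, screw_c, screw_d below 0.44 rad) or (value of joint screw_c above 1.33 rad and value of joint any of screw_a, screw_b, screw_d below 0.44 rad) or (value of joint screw_d above 1.33 rad and value of joint any of screw_a, screw_b, screw_c below 0.44 rad)).
It fails at once if a screw is turned with the gripper itself instead of the wrench (contact force between the fingers and screw_a above 1 N or contact force between the fingers and screw_b above 1 N or contact force between the fingers and screw_c above 1 N or contact force between the fingers and screw_d above 1 N).
It fails at once if the gauge is bumped (more than 5 N) (contact force between anything else and gauge above 5 N).
It fails at once if the bottle, the loupe or a vial is knocked over or pushed more than 25 mm (distance of any of wash_bottle, loupe, vial_red, vial_amber from where it was at the start of the episode above 0.025 m or angle between any of wash_bottle, loupe, vial_red, vial_amber's own z axis and vertical above 0.4 rad).
It also fails if it takes over 72 s, if anything falls off the work surface, if the arm or the gripper's body presses on something with over 40 N, if the wrist force passes 120 N, or if a joint passes its speed limit or range.

### The arm

A 6-joint arm with a two-finger parallel gripper is mounted at the origin on a cart in front of the work surface, level with it; the furniture and walls round the work are solid. World frame = base frame: x ahead of the robot, y to its left, z up, the work surface at z = 0. Lengths are in m, angles in rad, forces in N, time in s.
With the tool pointing down it reaches from about 0.325 to 0.9 m from the base axis. Payload 6.1 kg.
Tool frame: the origin (TCP) lies midway between the tips of the shut fingers; the grasp point (between the pads) lies 19 mm behind it; z points along the fingers, y is the line along which they close (so a half turn about z gives the same grasp; the last joint's range is limited). The gripper opens to 85 mm and grips with 20 to 120 N. Pads are 22 mm wide; open, the fingers measure 114 mm over their backs; the gripper's body (76 mm by 85 mm) begins 54 mm behind the grasp point. The pads swing forward as they close: fully open they stand 13 mm farther back than shut.
Start: joints at [-1.296, 0.22, 1.526, -0, 1.395, -0.126], TCP at [0.244, -0.575, 0.231] pointing down, gripper open.
Joint ranges: [-2.98, 2.98], [-0.91, 2.08], [0.09, 2.57], [-1.24, 4.39], [0.2, 2.65], [-2.68, 2.68]. Speed limits (rad/s): [2.57, 2.57, 3.01, 3.14, 3.14, 3.14].

### API

Orientations are given as a unit quaternion [w, x, y, z].
In Python, from cell import telemetry, viewer, order, models gives the robot as it stands.
- The arm moves only by the tool servo_tool, never from a script. Its argument "series" is a list of rows, each an object with "claw": the opening, from 0 (shut) to 1 (fully open); "dp": the shift along the tool's x, y, z in mm, a list of three; "turn": the turn about the tool's z in rad. In form: [{"claw": claw, "dp": [tx, ty, tz], "turn": turn}, ...]. A call has exactly 8 rows; each row shifts and turns the commanded pose from where the row before left it, along the tool's axes as they then stand; what a row does not reach is not made up. A row lasts 1/8 s, in which the tool goes at most 62.5 mm and 10.7 degrees, less where a joint would pass 70% of its speed; a pose out of reach is approached as far as the arm can. A call with a gripper value outside its range is refused whole. The fingers move at their own pace and stop on an object; the grip force is fixed at half the most. Time passes only in rows, so rows that do not move let the fingers close, or fill a call up. It gives the time, the measured TCP pose, the force, the opening and the grip force at its end, in the units of the state.
- telemetry.observe(): the state, without advancing time (a new reading comes with each control period).
- viewer.grab_frame(name): name is "scene" or "top" or "wrist"; returns the picture (420x560x3 uint8, red, green, blue); there is no depth.
- viewer.camera_info(name): a dict with "intrinsics" (3x3 intrinsics, pixels), "R" (3x3) and "t" (3): a world point X has camera coordinates R X + t; the wrist camera has in their place "tool_from_camera" (4x4, takes a point from camera to tool coordinates, whose origin is the TCP and whose axes are the flange's). Camera axes: x right, y down, z forward; pixel columns grow to the right and rows downward; lengths in m; the calibration is good to about 2 mm. The wrist camera is an equidistant fisheye: a pixel r from the principal point sees the ray r / f radians off the axis. A picture is of the moment at which its call begins: read the wrist's pose just before it. camera_info takes no time and is no camera call.
- order.hand_in(): hands the job in; it is judged then, once.
Trained networks look in the newest picture that a camera, given by its name, has taken for a name from the list of things; names that differ only in an ending like _2 or _b are one class to them, and where a whole thing is asked for, a point or a joint stands for the part that bears it (a point fixed in the world has none). Each returns a list of dicts, best first, with "confidence" (0 to 1); they miss things now and then, are a little off and sometimes report something else, mostly with a low value. They report only what shows in the picture. A call takes as long as a camera call. They do not tell look-alikes from the thing itself.
- models.boxes_of(thing, camera): "xy" ([column, row] in pixels, amid what is visible of it).
- models.outline_of(thing, camera): "region" (420x560 bool, what is visible of it) and "xy" ([column, row] in pixels, amid what is visible of it).
The state is a dict: "time_s": time; "qpos": joint angles; "joint_velocities": joint speeds; "joint_torque": joint torques, N m; "tool_pos": TCP position; "eef_rot": TCP orientation; "force": force on the tool from outside, world axes, zero at the start; "torque": the same for the moment, N m; "width": opening from 0.0 (shut) to 1.0 (fully open); "grasp_force": force on a finger pad.
Only numpy, scipy, OpenCV 4.12 (cv2) and the standard library are available. Lean on these libraries where they do the work, as an engineer would, in place of code of your own. Each camera call takes 0.05 s, during which the arm holds its last target. There are 200 camera calls.

## Working session

There is one attempt and no reset: what is moved stays moved. The work goes in short steps, Python scripts to look and compute and a tool call to move; the robot and the scene stay as the last step left them, time stands still between calls to the robot, and variables do not carry over. Pictures are saved under pics/ and viewed, at most 10 in all, crops included, and the job is handed in when it is done.

Besides the shell and the picture viewer there is one more tool, called after "Emit:" by a JSON object that holds its "fn" and its "kwargs", one argument or row to a line. servo_tool: Moves the arm, as the interface text tells. Its arguments: {"type":"object","properties":{"series":{"type":"array","items":{"type":"object","properties":{"claw":{"type":"number"},"dp":{"type":"array","items":{"type":"number"}},"turn":{"type":"number"}}}}},"required":["series"]}

```bash
ls; mkdir -p pics; python3 - <<'E'
from cell import telemetry, viewer, models
import cv2,numpy as np
s=telemetry.observe()
print(s)
ims=[]
for c in ["scene","top"]:
    im=viewer.grab_frame(c); cv2.imwrite(f"pics/{c}0.png",im[:,:,::-1])
    i=viewer.camera_info(c); print(c,np.round(i["intrinsics"],1).tolist(),np.round(i["R"],4).tolist(),np.round(i["t"],4).tolist())
print(viewer.camera_info("wrist"))
for c in ["scene","top"]:
  for n in ["chamber","gauge","stand","t_wrench","wrench_hub","head_a","wash_bottle","loupe","vial_red","vial_amber"]:
    print(c,n,[(np.round(d["xy"],1).tolist(),round(d["confidence"],2)) for d in models.boxes_of(n,c)][:6])
E
```

```text
pics
{'time_s': 0.0, 'qpos': array([-1.29611279e+00,  2.21255243e-01,  1.52759069e+00,  6.11374599e-06,
        1.39468533e+00, -1.26142491e-01]), 'joint_velocities': array([ 3.86816172e-05, -2.22005906e-03, -1.27352800e-03,  9.59676988e-05,
       -7.13789659e-04, -1.83387993e-03]), 'joint_torque': array([ 2.50554185e-04, -4.96897531e+01, -3.89393628e+01, -1.23681571e-04,
        1.13283927e-02, -1.67632879e-05]), 'tool_pos': array([ 0.24367393, -0.57489861,  0.230192  ]), 'eef_rot': array([-9.66854363e-04,  9.79984088e-01,  1.99073472e-01, -6.89237156e-05]), 'force': array([-0.98359847,  0.3287519 ,  0.47130082]), 'torque': array([-0.00852151, -0.00973423,  0.03600546]), 'grasp_force': 0.0, 'width': 0.9957812034791047}
scene [[525.1, 0.0, 273.3], [0.0, 525.1, 206.7], [0.0, 0.0, 1.0]] [[-0.9063, -0.422, -0.0224], [-0.2441, 0.566, -0.7874], [0.345, -0.7082, -0.616]] [0.4771, 0.1696, 1.1192]
top [[468.3, 0.0, 288.3], [0.0, 468.3, 215.9], [0.0, 0.0, 1.0]] [[-0.001, -1.0, -0.0041], [-0.9837, 0.0017, -0.1796], [0.1796, 0.0039, -0.9837]] [0.0172, 0.5226, 1.0511]
{'intrinsics': array([[325
[... 1031 characters left out ...]
7.6, 183.0], 0.72), ([265.3, 213.0], 0.56), ([266.4, 177.4], 0.37)]
scene vial_amber []
top chamber [([345.3, 212.6], 0.72)]
top gauge [([352.5, 209.3], 0.55), ([392.8, 203.7], 0.45)]
top stand [([211.1, 231.0], 0.7), ([324.0, 217.1], 0.19)]
top t_wrench [([203.7, 226.9], 0.86)]
top wrench_hub [([200.8, 229.1], 0.52), ([352.7, 239.0], 0.23)]
top head_a [([353.1, 236.8], 0.68), ([326.5, 215.8], 0.54), ([344.1, 185.5], 0.51)]
top wash_bottle [([276.5, 170.6], 0.97), ([214.4, 167.2], 0.95), ([349.3, 151.5], 0.68)]
top loupe [([308.9, 246.5], 0.5), ([304.6, 278.1], 0.45)]
top vial_red [([300.4, 203.0], 0.67)]
top vial_amber [([392.3, 204.4], 0.51), ([354.3, 239.6], 0.29), ([323.7, 216.9], 0.15)]
```

```bash
python3 - <<'E'
import cv2,numpy as np
t=cv2.imread("pics/top0.png");s=cv2.imread("pics/scene0.png")
cv2.imwrite("pics/a.png",cv2.resize(t[130:310,170:410],None,fx=3.3,fy=3.3,interpolation=cv2.INTER_CUBIC))
cv2.imwrite("pics/b.png",cv2.resize(s[110:330,160:380],None,fx=2.7,fy=2.7,interpolation=cv2.INTER_CUBIC))
E
```

```text
(no output)
```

View pics/a.png

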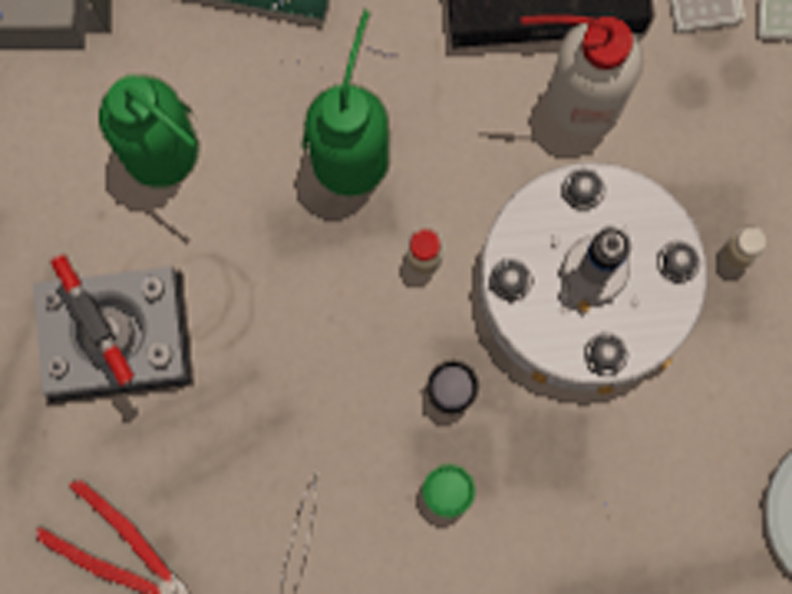

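View pics/b.png

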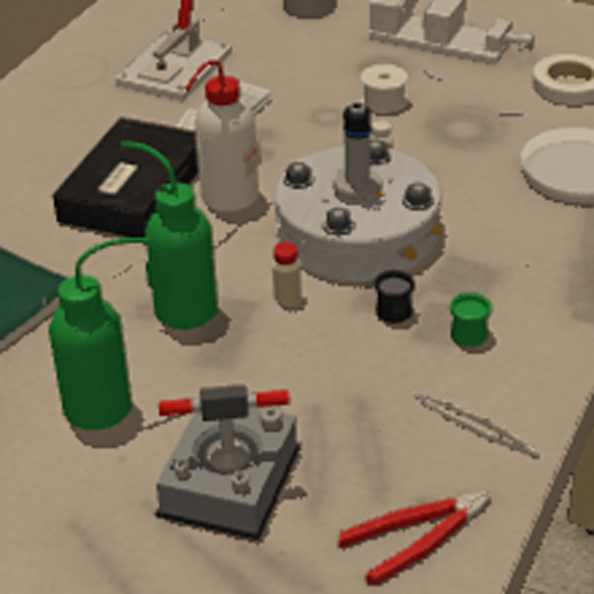

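The top view shows the stand with the wrench at about (203,230) px and the chamber at about (350,210) px. The screws are at (347,187), (376,209), (354,237) and (325,215), and the real white bottle, with its red cap at about (354,143), stands behind the far screw. I'll triangulate these next.

```bash
cat > h.py <<'E'
import numpy as np, cv2
from cell import telemetry, viewer, models
def ray(c,uv):
    i=viewer.camera_info(c);K=np.array(i["intrinsics"]);R=np.array(i["R"]);t=np.array(i["t"])
    return -R.T@t, R.T@np.linalg.solve(K,[uv[0],uv[1],1.])
def atz(c,uv,z):
    o,d=ray(c,uv); return o+d*(z-o[2])/d[2]
def Rq(q):
    from scipy.spatial.transform import Rotation as R
    return R.from_quat([q[1],q[2],q[3],q[0]]).as_matrix()
def wray(uv,s):
    i=viewer.camera_info("wrist");K=np.array(i["intrinsics"]);T=np.array(i["tool_from_camera"])
    v=(np.array(uv)-K[:2,2])/K[0,0];r=np.hypot(*v)
    d=np.r_[v/max(r,1e-9)*np.sin(r),np.cos(r)]
    Rt=Rq(s["eef_rot"]);return Rt@T[:3,3]+np.array(s["tool_pos"]),Rt@T[:3,:3]@d
def watz(uv,s,z):
    o,d=wray(uv,s);return o+d*(z-o[2])/d[2]
def wproj(X,s):
    i=viewer.camera_info("wrist");K=np.array(i["intrinsics"]);T=np.array(i["tool_from_camera"])
    Rt=Rq(s["eef_rot"]);p=T[:3,:3].T@(Rt.T@(np.array(X)-s["tool_pos"])-T[:3,3])
    r=np.hypot(p[0],p[1]);return K[:2,2]+K[0,0]*np.arctan2(r,p[2])*p[:2]/r
E
python3 - <<'E'
from h import *
f=lambda u,v:(u/3.3+170-.35,v/3.3+130-.35)
g=lambda u,v:(u/2.7+160-.3,v/2.7+110-.3)
T={'s1':(583,186,.063),'s2':(680,259,.063),'s3':(606,351,.063),'s4':(511,277,.063),'gauge':(611,245,.143),'hub':(95,325,.098),'bar1':(62,270,.086),'bar2':(120,368,.086),'cap':(606,40,.132),'bottlefoot':(568,130,.0),'standTL':(38,283,.036),'standTR':(178,268,.036),'standBR':(190,383,.036),'standBL':(46,396,.036)}
for k,(u,v,z) in T.items(): print(k,np.round(atz("top",f(u,v),z),4))
S={'s1':(299,172,.063),'s2':(378,150,.063),'s3':(418,192,.063),'s4':(339,218,.063),'gauge':(357,108,.143),'hub':(223,392,.098)}
for k,(u,v,z) in S.items(): print(k,np.round(atz("scene",g(u,v),z),4))
E
```

```text
s1 [ 0.5905 -0.1193  0.063 ]
s2 [ 0.5376 -0.1861  0.063 ]
s3 [ 0.4726 -0.1325  0.063 ]
s4 [ 0.525  -0.0673  0.063 ]
gauge [ 0.5311 -0.1267  0.143 ]
hub [0.486  0.2164 0.098 ]
bar1 [0.5261 0.2427 0.086 ]
bar2 [0.4583 0.2008 0.086 ]
cap [ 0.6745 -0.1286  0.132 ]
bottlefoot [ 0.6497 -0.1167  0.    ]
standTL [0.5263 0.2707 0.036 ]
standTR [0.5371 0.1703 0.036 ]
standBR [0.4539 0.1598 0.036 ]
standBL [0.4447 0.2618 0.036 ]
s1 [ 0.5852 -0.1121  0.063 ]
s2 [ 0.5302 -0.1769  0.063 ]
s3 [ 0.4682 -0.126   0.063 ]
s4 [ 0.5197 -0.059   0.063 ]
gauge [ 0.5288 -0.1219  0.143 ]
hub [0.4905 0.2219 0.098 ]
```

Emit:
{"fn": "servo_tool", "kwargs": {
  "series": [
    {"claw": 1,"dp": [51,-35,3],"turn": 0},
    {"claw": 1,"dp": [51,-35,3],"turn": 0},
    {"claw": 1,"dp": [51,-35,3],"turn": 0},
    {"claw": 1,"dp": [51,-35,3],"turn": 0},
    {"claw": 1,"dp": [51,-35,3],"turn": 0},
    {"claw": 1,"dp": [51,-35,3],"turn": 0},
    {"claw": 1,"dp": [51,-35,3],"turn": 0},
    {"claw": 1,"dp": [51,-35,3],"turn": 0}
  ]
}}

```text
time_s: 2.1
tool_pos: [0.5112, -0.1567, 0.2076]
eef_rot: [0.0, 0.98, 0.199, 0.0]
force: [0.3, -1.2, 0.8]
width: 1.001
grasp_force: 0.0
```

```bash
python3 - <<'E'
from h import *
import pickle
s=telemetry.observe();print(s["time_s"],s["tool_pos"],s["eef_rot"],s["joint_velocities"].round(2))
im=viewer.grab_frame("wrist");cv2.imwrite("pics/w0.png",im[:,:,::-1]);pickle.dump(s,open("w0.pkl","wb"))
P=[wproj([.5905,-.1193,.063],s),wproj([.5376,-.1861,.063],s),wproj([.4726,-.1325,.063],s),wproj([.525,-.0673,.063],s)]
print(np.round(P,1))
for n in ["head_a"]:
    print([(np.round(d["xy"],1).tolist(),round(d["confidence"],2)) for d in models.boxes_of(n,"wrist")])
c=[cv2.resize(im[int(p[1])-25:int(p[1])+25,int(p[0])-25:int(p[0])+25],(300,300),interpolation=cv2.INTER_CUBIC) for p in P]
cv2.imwrite("pics/w0c.png",np.vstack([np.hstack(c[:2]),np.hstack(c[2:])])[:,:,::-1])
E
```

```text
2.1 [ 0.51124555 -0.15670746  0.20764348] [3.64516256e-04 9.79994943e-01 1.99021576e-01 4.37278241e-04] [ 0.94  0.28 -0.24 -0.   -0.05  0.94]
[[281.9  94.8]
 [327.  178.3]
 [246.1 218.9]
 [200.8 141.2]]
[([203.0, 136.6], 0.91), ([246.2, 216.6], 0.83), ([327.5, 174.2], 0.66), ([280.9, 95.6], 0.6), ([8.0, 94.6], 0.22)]
```

View pics/w0c.png

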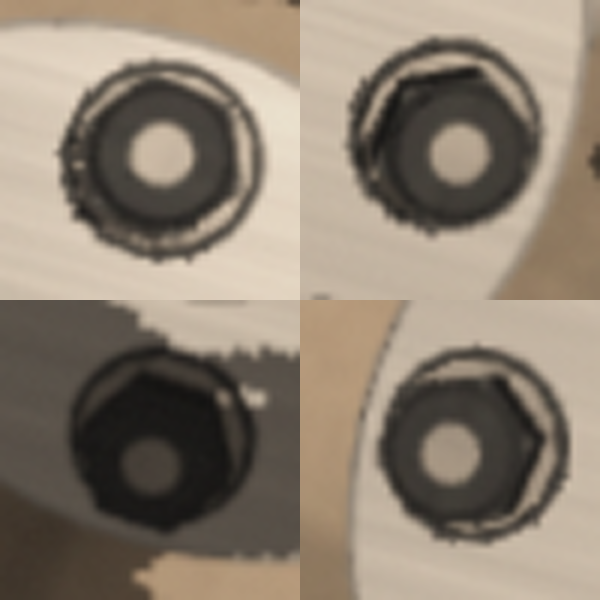

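The enlarged wrist crops show the four hex heads clearly (centres near (203,137), (246,217), (327,174) and (281,95) px). Next I'll fit their positions and yaws.

```bash
cat > fit.py <<'E'
from h import *
from scipy.optimize import differential_evolution as DE
U=8
def sil(x,y,a,s,org,n,zt=.063):
    pts=[]
    for z,R in((zt-.012,.0127),(zt-.002,.0127),(zt,.0112)):
        for k in range(6):
            t=a+np.pi/6+k*np.pi/3; pts.append(wproj([x+R*np.cos(t),y+R*np.sin(t),z],s))
    p=((np.array(pts)-org+.5)*U-.5).astype(np.float32)
    m=np.zeros((n*U,n*U),np.uint8);cv2.fillConvexPoly(m,cv2.convexHull(p).round().astype(np.int32),1);return m>0
def fit(im,s,x0,y0,thr=None,h=20):
    c=np.round(wproj([x0,y0,.06],s)).astype(int);org=c-h;n=2*h
    g=cv2.cvtColor(im,cv2.COLOR_RGB2GRAY)[org[1]:org[1]+n,org[0]:org[0]+n]
    G=cv2.resize(g,None,fx=U,fy=U,interpolation=cv2.INTER_CUBIC)
    t=thr or cv2.threshold(G,0,255,cv2.THRESH_OTSU)[0]
    m=(G<t).astype(np.uint8)
    m=cv2.morphologyEx(m,cv2.MORPH_OPEN,cv2.getStructuringElement(2,(3*U+1,3*U+1)))
    N,L,st,ce=cv2.connectedComponentsWithStats(m)
    k=1+np.argmin(np.hypot(*(ce[1:]-n*U/2).T)-st[1:,4]/200);m=(L==k).astype(np.uint8)
    cs,_=cv2.findContours(m,0,2);cv2.drawContours(m,cs,-1,1,-1);m=m>0
    f=lambda p:1-(m&(q:=sil(*p,s,org,n))).sum()/(m|q).sum()
    r=DE(f,[(x0-.012,x0+.012),(y0-.012,y0+.012),(-np.pi/6,np.pi/6)],seed=1,maxiter=40,popsize=12,polish=False)
    q=sil(*r.x,s,org,n);V=cv2.cvtColor(G,cv2.COLOR_GRAY2BGR)
    for mm,col in((m,(0,255,0)),(q,(0,0,255))):
        cs,_=cv2.findContours(mm.astype(np.uint8),0,2);cv2.drawContours(V,cs,-1,col,1)
    return r.x,r.fun,V
E
python3 - <<'E'
from fit import *
import pickle
s=pickle.load(open("w0.pkl","rb"));im=cv2.imread("pics/w0.png")[:,:,::-1].copy()
V=[]
for (x,y),t in zip([(.5905,-.1193),(.5376,-.1861),(.4726,-.1325),(.525,-.0673)],(None,None,45,None)):
    p,f,v=fit(im,s,x,y,t);print(p.round(4),round(f,3), "alt yaw",(p[2]+np.pi/3).round(3));V.append(v)
cv2.imwrite("pics/f0.png",np.vstack([np.hstack(V[:2]),np.hstack(V[2:])])[:590])
E
```

```text
Traceback (most recent call last):
  File "fit.py", line 22, in fit
    r=DE(f,[(x0-.012,x0+.012),(y0-.012,y0+.012),(-np.pi/6,np.pi/6)],seed=1,maxiter=40,popsize=12,polish=False)
  File "fit.py", line 21, in <lambda>
    f=lambda p:1-(m&(q:=sil(*p,s,org,n))).sum()/(m|q).sum()
                        ~~~^^^^^^^^^^^^
  File "fit.py", line 8, in sil
    t=a+np.pi/6+k*np.pi/3; pts.append(wproj([x+R*np.cos(t),y+R*np.sin(t),z],s))
                                      ~~~~~^^^^^^^^^^^^^^^^^^^^^^^^^^^^^^^^^^^
  File "h.py", line 19, in wproj
    i=viewer.camera_info("wrist");K=np.array(i["intrinsics"]);T=np.array(i["tool_from_camera"])
ValueError: time passes only in moves, steps and waits
```

Cache the calibration.

```bash
python3 - <<'E'
s=open('h.py').read().replace('viewer.camera_info(','CI(').replace('def ray','import functools\nCI=functools.lru_cache(None)(viewer.camera_info)\ndef ray',1)
open('h.py','w').write(s)
E
cat > runfit.py <<'E'
from fit import *
import pickle,sys
n=sys.argv[1]
s=pickle.load(open(n+".pkl","rb"));im=cv2.imread(f"pics/{n}.png")[:,:,::-1].copy()
V=[]
for (x,y),t in zip([(.5905,-.1193),(.5376,-.1861),(.4726,-.1325),(.525,-.0673)],(None,None,45,None)):
    p,f,v=fit(im,s,x,y,t);print(p.round(4),round(f,3), "alt yaw",(p[2]+np.pi/3).round(3));V.append(v)
cv2.imwrite(f"pics/{n}f.png",cv2.resize(np.vstack([np.hstack(V[:2]),np.hstack(V[2:])]),(600,600)))
E
python3 runfit.py w0
```

```text
[ 0.5897 -0.1188 -0.0054] 0.224 alt yaw 1.042
[ 0.5372 -0.1857 -0.512 ] 0.157 alt yaw 0.535
[ 0.4714 -0.1326  0.0776] 0.067 alt yaw 1.125
[ 0.5249 -0.0664  0.4628] 0.09 alt yaw 1.51
```

View pics/w0f.png

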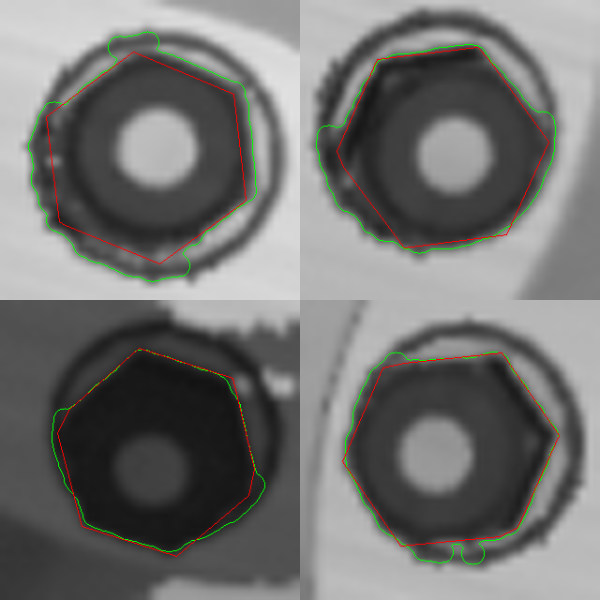

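The red fitted outlines match the hex heads well in all four crops. Their yaws are consistent with radially aligned heads and initial angles of about 0.11, 0.10, 0.03 and 0.17 rad. Next I'll move above the wrench.

Emit:
{"fn": "servo_tool", "kwargs": {
  "series": [
    {"claw": 1,"dp": [0,0,0],"turn": -0.152},
    {"claw": 1,"dp": [25.7,-47.1,0],"turn": 0},
    {"claw": 1,"dp": [25.7,-47.1,0],"turn": 0},
    {"claw": 1,"dp": [25.7,-47.1,0],"turn": 0},
    {"claw": 1,"dp": [25.7,-47.1,0],"turn": 0},
    {"claw": 1,"dp": [25.7,-47.1,0],"turn": 0},
    {"claw": 1,"dp": [25.7,-47.1,0],"turn": 0},
    {"claw": 1,"dp": [25.7,-47.1,0],"turn": 0}
  ]
}}

```text
time_s: 3.2
tool_pos: [0.4903, 0.2175, 0.2077]
eef_rot: [0.0, 0.962, 0.273, 0.0]
force: [0.5, 0.5, -0.4]
width: 1.001
grasp_force: 0.0
```

```bash
python3 - <<'E'
from h import *
import pickle
s=telemetry.observe();print(s["time_s"],s["tool_pos"],s["eef_rot"],s["joint_velocities"].round(2),s["qpos"].round(3))
im=viewer.grab_frame("wrist");cv2.imwrite("pics/w1.png",im[:,:,::-1]);pickle.dump(s,open("w1.pkl","wb"))
p=wproj([.49,.217,.098],s);print(p)
for n in ["wrench_hub","t_wrench","stand","wash_bottle"]:
  for d in models.boxes_of(n,"wrist"): print(n,np.round(d["xy"],1),round(d["confidence"],2),watz(d["xy"],s,.086).round(4))
u,v=map(int,p);u0=max(u-130,0);v0=max(v-110,0)
print(u0,v0);cv2.imwrite("pics/w1c.png",cv2.resize(im[v0:v0+200,u0:u0+260],None,fx=3,fy=3,interpolation=cv2.INTER_CUBIC)[:,:,::-1])
for uv in [(276.5,170.6),(214.4,167.2)]: print("green",atz("top",uv,.06))
E
```

```text
3.2 [0.49033032 0.21745801 0.20765783] [2.25455307e-04 9.62126602e-01 2.72602642e-01 3.88705040e-04] [ 0.81  0.33 -0.34 -0.   -0.    0.8 ] [ 0.271  0.026  1.784 -0.     1.33   1.289]
[286.26703501 203.02275407]
wrench_hub [285.2 183.6] 0.87 [0.501  0.2248 0.086 ]
t_wrench [280.3 187.7] 0.91 [0.4959 0.2264 0.086 ]
stand [296.2 174.5] 0.69 [0.5124 0.2211 0.086 ]
wash_bottle [551.  204.2] 0.79 [ 0.6408 -0.0355  0.086 ]
wash_bottle [401.1  75.6] 0.69 [0.6317 0.1917 0.086 ]
wash_bottle [498.3 169.1] 0.59 [0.6241 0.0586 0.086 ]
156 93
green [0.6289792  0.04416211 0.06      ]
green [0.63761319 0.19104075 0.06      ]
```

View pics/w1c.png

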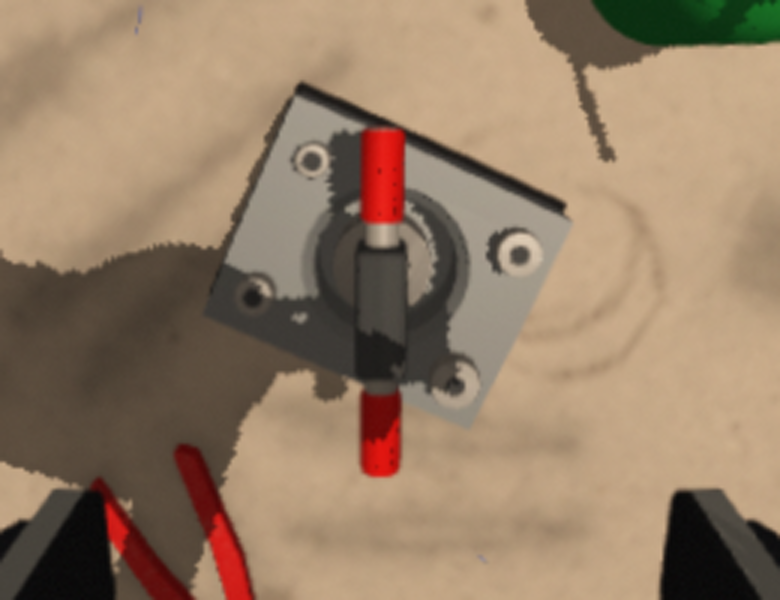

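Wrist view: the wrench's bar runs straight up and down the image from (283.7,135.7) to (282.7,251.7) px, so its yaw matches the tool's. The TCP is slightly off the hub, so I'll compute the offsets.

```bash
python3 - <<'E'
from h import *
import pickle
s=pickle.load(open("w1.pkl","rb"));R=Rq(s["eef_rot"])
f=lambda u,v:(156+(u+.5)/3-.5,93+(v+.5)/3-.5)
for n,p,z in [("e1",(384,128),.088),("e2",(380,475),.088),("hubT",(382,243),.098),("hubB",(381,386),.098),("hubmid",(381,310),.098)]:
    X=watz(f(*p),s,z);print(n,X.round(4),(R.T@(X-s["tool_pos"])).round(4))
# stand corners top
c=[(302,95),(569,220),(470,428),(206,312)]
C=[watz(f(*p),s,.036) for p in c];print(np.round(C,4),np.mean(C,0))
E
```

```text
e1 [0.5348 0.2471 0.088 ] [ 0.0533 -0.002   0.1197]
e2 [0.4482 0.1952 0.088 ] [-0.0476 -0.0032  0.1196]
hubT [0.5092 0.2319 0.098 ] [ 0.0236 -0.0025  0.1097]
hubB [0.4751 0.2113 0.098 ] [-0.0163 -0.0028  0.1096]
hubmid [0.4935 0.2226 0.098 ] [ 0.0053 -0.0028  0.1097]
[[0.5272 0.2735 0.036 ]
 [0.5385 0.1777 0.036 ]
 [0.4597 0.1659 0.036 ]
 [0.448  0.2645 0.036 ]] [0.49334808 0.22041971 0.036     ]
```

Emit:
{"fn": "servo_tool", "kwargs": {
  "series": [
    {"claw": 1,"dp": [3,-2.6,47],"turn": 0},
    {"claw": 1,"dp": [0,0,47],"turn": 0},
    {"claw": 1,"dp": [0,0,46],"turn": 0},
    {"claw": 0,"dp": [0,0,0],"turn": 0},
    {"claw": 0,"dp": [0,0,0],"turn": 0},
    {"claw": 0,"dp": [0,0,0],"turn": 0},
    {"claw": 0,"dp": [0,0,0],"turn": 0},
    {"claw": 0,"dp": [0,0,0],"turn": 0}
  ]
}}

```text
time_s: 4.45
tool_pos: [0.4929, 0.2208, 0.0694]
eef_rot: [0.0, 0.962, 0.273, 0.002]
force: [-0.8, -0.4, 7.3]
width: 0.15
grasp_force: 59.5
```

Emit:
{"fn": "servo_tool", "kwargs": {
  "series": [
    {"claw": 0,"dp": [0,0,-50],"turn": 0},
    {"claw": 0,"dp": [0,0,-50],"turn": 0.09},
    {"claw": 0,"dp": [-19.9,54.3,0],"turn": 0},
    {"claw": 0,"dp": [-19.9,54.3,0],"turn": 0},
    {"claw": 0,"dp": [-19.9,54.3,0],"turn": 0},
    {"claw": 0,"dp": [-19.9,54.3,0],"turn": 0},
    {"claw": 0,"dp": [-19.9,54.3,0],"turn": 0},
    {"claw": 0,"dp": [0,0,0],"turn": 0}
  ]
}}

```text
time_s: 5.45
tool_pos: [0.5238, -0.0708, 0.1677]
eef_rot: [0.001, 0.974, 0.227, 0.0]
force: [0.4, 0.5, -1.1]
width: 0.151
grasp_force: 59.1
```

```bash
cat > st.py <<'E'
from h import *
s=telemetry.observe();q=s["eef_rot"];R=Rq(q)
psi=np.arctan2(R[1,0],R[0,0])
print("t",s["time_s"],"p",(s["tool_pos"]*1000).round(1),"psi",psi.round(3),"z",R[:,2].round(4),"F",s["force"].round(1),"T",s["torque"].round(2),"w",round(s["width"],3),"v",abs(s["joint_velocities"]).max().round(3))
E
cat > go.py <<'E'
# go.py X Y Z psi (mm,rad): dp in tool axes after turning
import sys
from st import *
X=np.array([float(a) for a in sys.argv[1:4]]);ps=float(sys.argv[4])
d=X-s["tool_pos"]*1000;c,n=np.cos(ps),np.sin(ps)
print("turn",round(psi-ps,3),"dp",round(d[0]*c+d[1]*n,1),round(d[0]*n-d[1]*c,1),round(-d[2],1))
E
python3 go.py 524.4 -66.4 169 0.463
python3 - <<'E'
from h import *
import pickle
s=telemetry.observe();im=viewer.grab_frame("wrist");cv2.imwrite("pics/w2.png",im[:,:,::-1]);pickle.dump(s,open("w2.pkl","wb"))
p=wproj(s["tool_pos"]+[0,0,-.0634],s);print(p,wproj([.5244,-.0664,.063],s));u,v=map(int,p)
cv2.imwrite("pics/w2c.png",cv2.resize(im[max(v-100,0):v+100,u-130:u+130],None,fx=3,fy=3)[:,:,::-1])
E
```

```text
t 5.45 p [523.8 -70.8 167.7] psi 0.458 z [ 8.0e-04 -1.3e-03 -1.0e+00] F [ 0.4  0.5 -1.1] T [ 0.03 -0.04 -0.  ] w 0.151 v 0.069
turn -0.005 dp 2.5 -3.7 -1.3
[286.25432185 220.74643826] [281.32176739 200.90572885]
```

View pics/w2c.png

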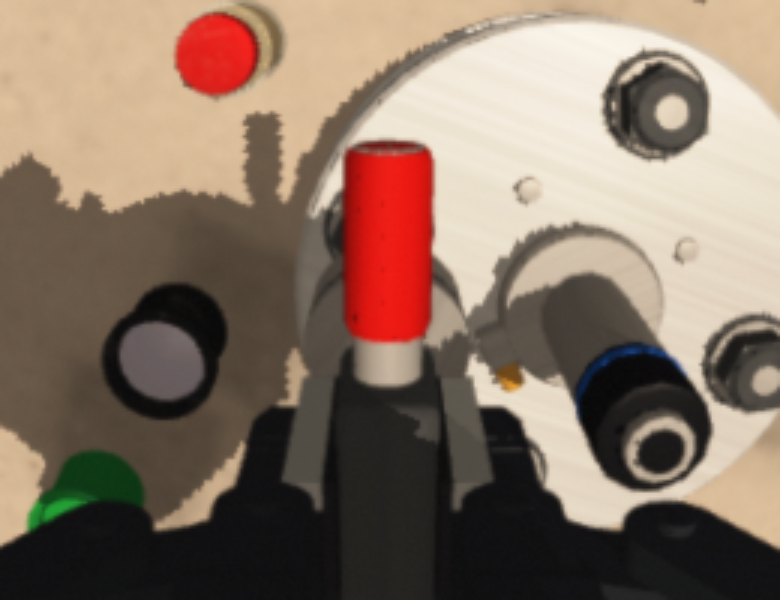

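The wrist view shows the wrench held upright, with the bar end at crop (389,157), the screw hidden beneath it and the gauge clear to the right. Next I'll use the bar tip to check the grasp offset along the bar.

```bash
python3 - <<'E'
from h import *
import pickle
s=pickle.load(open("w2.pkl","rb"));R=Rq(s["eef_rot"])
zc=s["tool_pos"][2]+.0166
for v,dz in((157,.006),(142,-.006)):
    X=watz((156+389.5/3-.3,120+v/3-.3),s,zc+dz);print((R.T@(X-s["tool_pos"])*1000).round(2))
E
```

```text
[ 48.95  -0.8  -22.6 ]
[ 48.87  -0.78 -10.6 ]
```

```bash
python3 go.py 525.6 -66.6 112 0.46
```

```text
t 5.5 p [523.5 -68.7 167.5] psi 0.459 z [ 1.e-04  1.e-04 -1.e+00] F [-0.3 -0.6 -0.9] T [ 0.03  0.01 -0.  ] w 0.154 v 0.052
turn -0.001 dp 2.8 -0.9 55.5
```

Emit:
{"fn": "servo_tool", "kwargs": {
  "series": [
    {"claw": 0,"dp": [2,0.5,20],"turn": 0},
    {"claw": 0,"dp": [0,0,17],"turn": 0},
    {"claw": 0,"dp": [0,0,0],"turn": 0},
    {"claw": 0,"dp": [0,0,0],"turn": 0},
    {"claw": 0,"dp": [0,0,0],"turn": 0},
    {"claw": 0,"dp": [0,0,0],"turn": 0},
    {"claw": 0,"dp": [0,0,0],"turn": 0},
    {"claw": 0,"dp": [0,0,0],"turn": 0}
  ]
}}

```text
time_s: 6.5
tool_pos: [0.5257, -0.0666, 0.1304]
eef_rot: [0.0, 0.973, 0.229, 0.0]
force: [-0.4, 0.5, -2.0]
width: 0.152
grasp_force: 59.1
```

```bash
python3 go.py 525.6 -66.6 112 0.46
```

```text
t 6.5 p [525.7 -66.6 130.4] psi 0.463 z [ 2.e-04 -1.e-04 -1.e+00] F [-0.4  0.5 -2. ] T [ 0.04 -0.07 -0.01] w 0.152 v 0.003
turn 0.003 dp -0.1 -0.1 18.4
```

Emit:
{"fn": "servo_tool", "kwargs": {
  "series": [
    {"claw": 0,"dp": [0,0,4],"turn": 0},
    {"claw": 0,"dp": [0,0,4],"turn": 0},
    {"claw": 0,"dp": [0,0,4],"turn": 0},
    {"claw": 0,"dp": [0,0,4],"turn": 0},
    {"claw": 0,"dp": [0,0,2],"turn": 0},
    {"claw": 0,"dp": [0,0,0],"turn": 0},
    {"claw": 0,"dp": [0,0,0],"turn": 0},
    {"claw": 0,"dp": [0,0,0],"turn": 0}
  ]
}}

```text
time_s: 7.5
tool_pos: [0.526, -0.0668, 0.1126]
eef_rot: [0.0, 0.973, 0.229, 0.0]
force: [1.0, -1.4, 2.2]
width: 0.15
grasp_force: 59.6
```

```bash
python3 st.py
```

```text
t 7.5 p [526.  -66.8 112.6] psi 0.463 z [ 8.e-04 -5.e-04 -1.e+00] F [ 1.  -1.4  2.2] T [-0.35 -0.15 -0.01] w 0.15 v 0.001
```

Emit:
{"fn": "servo_tool", "kwargs": {
  "series": [
    {"claw": 0,"dp": [0,0,0],"turn": 0.15},
    {"claw": 0,"dp": [0,0,0],"turn": 0.15},
    {"claw": 0,"dp": [0,0,0],"turn": 0.15},
    {"claw": 0,"dp": [0,0,0],"turn": 0.15},
    {"claw": 0,"dp": [0,0,0],"turn": 0.15},
    {"claw": 0,"dp": [0,0,0],"turn": 0.15},
    {"claw": 0,"dp": [0,0,0],"turn": 0},
    {"claw": 0,"dp": [0,0,0],"turn": 0}
  ]
}}

```text
time_s: 8.5
tool_pos: [0.5259, -0.0676, 0.1125]
eef_rot: [0.001, 0.976, -0.216, 0.001]
force: [0.4, -4.7, 0.2]
width: 0.154
grasp_force: 59.4
```

```bash
python3 st.py
```

```text
t 8.5 p [525.9 -67.6 112.5] psi -0.436 z [ 7.e-04 -2.e-03 -1.e+00] F [ 0.4 -4.7  0.2] T [-1.18 -0.2  -0.02] w 0.154 v 0.002
```

```bash
cat > plan.py <<'E'
# plan.py "x,y,z,psi;..." -> rows, starting at the measured pose; dp along axes before the row's turn
import sys
from st import *
P=np.r_[s["tool_pos"]*1000,psi]
for w in sys.argv[1].split(";"):
    W=np.array([float(a) for a in w.split(",")]);d=W-P;c,n=np.cos(P[3]),np.sin(P[3])
    dp=[round(d[0]*c+d[1]*n,1),round(d[0]*n-d[1]*c,1),round(-d[2],1)];print(dp,"turn",round(-d[3],3),"len",np.hypot(d[0],d[1]).round(0))
    P=W
E
python3 plan.py "526,-67.4,112.5,-.276;526,-67.4,155,-.114;499,-98,155,.048;474,-130,155,.21;506,-158,155,.372;538.6,-185.7,155,.535;538.6,-185.7,132,.535"
```

```text
t 8.5 p [525.9 -67.6 112.5] psi -0.436 z [ 7.e-04 -2.e-03 -1.e+00] F [ 0.4 -4.7  0.2] T [-1.18 -0.2  -0.02] w 0.154 v 0.002
[np.float64(0.0), np.float64(-0.2), np.float64(-0.0)] turn -0.16 len 0.0
[np.float64(0.0), np.float64(-0.0), np.float64(-42.5)] turn -0.162 len 0.0
[np.float64(-23.3), np.float64(33.5), np.float64(-0.0)] turn -0.162 len 41.0
[np.float64(-26.5), np.float64(30.8), np.float64(-0.0)] turn -0.162 len 41.0
[np.float64(25.5), np.float64(34.1), np.float64(-0.0)] turn -0.162 len 43.0
[np.float64(20.3), np.float64(37.7), np.float64(-0.0)] turn -0.163 len 43.0
[np.float64(0.0), np.float64(0.0), np.float64(23.0)] turn -0.0 len 0.0
```

```bash
python3 plan.py "526,-67.4,112.5,-.276;526,-67.4,157,-.276;499,-98,157,-.113;474,-130,157,.05;506,-158,157,.212;538.6,-185.7,157,.374;538.6,-185.7,140,.535"|sed 's/np.float64//g'
```

```text
t 8.5 p [525.9 -67.6 112.5] psi -0.436 z [ 7.e-04 -2.e-03 -1.e+00] F [ 0.4 -4.7  0.2] T [-1.18 -0.2  -0.02] w 0.154 v 0.002
[(0.0), (-0.2), (-0.0)] turn -0.16 len 0.0
[(0.0), (-0.0), (-44.5)] turn -0.0 len 0.0
[(-17.6), (36.8), (-0.0)] turn -0.163 len 41.0
[(-21.2), (34.6), (-0.0)] turn -0.163 len 41.0
[(30.6), (29.6), (-0.0)] turn -0.162 len 43.0
[(26.0), (33.9), (-0.0)] turn -0.162 len 43.0
[(0.0), (0.0), (17.0)] turn -0.161 len 0.0
```

Emit:
{"fn": "servo_tool", "kwargs": {
  "series": [
    {"claw": 0,"dp": [0,0,0],"turn": -0.16},
    {"claw": 0,"dp": [0,0,-44.5],"turn": 0},
    {"claw": 0,"dp": [-17.6,36.8,0],"turn": -0.163},
    {"claw": 0,"dp": [-21.2,34.6,0],"turn": -0.163},
    {"claw": 0,"dp": [30.6,29.6,0],"turn": -0.162},
    {"claw": 0,"dp": [26,33.9,0],"turn": -0.162},
    {"claw": 0,"dp": [0,0,17],"turn": -0.161},
    {"claw": 0,"dp": [0,0,5],"turn": 0}
  ]
}}

```text
time_s: 9.5
tool_pos: [0.5368, -0.184, 0.1326]
eef_rot: [-0.002, 0.965, 0.263, -0.002]
force: [-0.6, 0.3, -2.7]
width: 0.152
grasp_force: 60.0
```

```bash
python3 plan.py "538.6,-185.7,112,.535"; python3 - <<'E'
from h import *
import pickle
s=telemetry.observe();im=viewer.grab_frame("wrist");cv2.imwrite("pics/w3.png",im[:,:,::-1]);pickle.dump(s,open("w3.pkl","wb"))
print(s["tool_pos"],[wproj([x,y,.063],s).round(0) for x,y in [(.5908,-.1201),(.4716,-.1331),(.5247,-.067)]])
E
```

```text
t 9.5 p [ 536.8 -184.   132.6] psi 0.533 z [-0.0039  0.0026 -1.    ] F [-0.6  0.3 -2.7] T [ 0.01  0.04 -0.05] w 0.152 v 0.077
[np.float64(0.7), np.float64(2.4), np.float64(20.6)] turn -0.002 len 2.0
[ 0.536766   -0.18403066  0.13257726] [array([244., 102.]), array([184., 255.]), array([136., 151.])]
```

```bash
python3 plan.py "538.6,-185.7,112,.535"; python3 - <<'E'
from fit import *
import pickle
s=pickle.load(open("w3.pkl","rb"));im=cv2.imread("pics/w3.png")[:,:,::-1].copy()
for x,y in [(.5908,-.1201),(.4716,-.1331),(.5247,-.067)]:
    for t in (None,45,60):
        p,f,v=fit(im,s,x,y,t);print(p.round(4),round(f,3),t)
E
```

```text
t 9.55 p [ 536.6 -183.8  132.5] psi 0.531 z [-0.0039  0.0025 -1.    ] F [-1.2 -0.1 -1.4] T [-0.02 -0.    0.02] w 0.15 v 0.022
[np.float64(0.8), np.float64(2.6), np.float64(20.5)] turn -0.004 len 3.0
[ 0.5906 -0.1193  0.0111] 0.117 NoneTraceback (most recent call last):
  File "<stdin>", line 6, in <module>
  File "fit.py", line 19, in fit
    k=1+np.argmin(np.hypot(*(ce[1:]-n*U/2).T)-st[1:,4]/200);m=(L==k).astype(np.uint8)
        ~~~~~~~~~^^^^^^^^^^^^^^^^^^^^^^^^^^^^^^^^^^^^^^^^^^
    return _wrapfunc(a, 'argmin', axis=axis, out=out, **kwds)
    return bound(*args, **kwds)
ValueError: attempt to get argmin of an empty sequence
```

Emit:
{"fn": "servo_tool", "kwargs": {
  "series": [
    {"claw": 0,"dp": [0.8,2.6,0],"turn": 0},
    {"claw": 0,"dp": [0,0,0],"turn": 0},
    {"claw": 0,"dp": [0,0,6],"turn": 0},
    {"claw": 0,"dp": [0,0,4],"turn": 0},
    {"claw": 0,"dp": [0,0,4],"turn": 0},
    {"claw": 0,"dp": [0,0,4],"turn": 0},
    {"claw": 0,"dp": [0,0,2],"turn": 0},
    {"claw": 0,"dp": [0,0,0],"turn": 0}
  ]
}}

```text
time_s: 10.55
tool_pos: [0.5402, -0.1871, 0.117]
eef_rot: [0.0, 0.965, 0.264, -0.0]
force: [-2.6, -0.6, 0.0]
width: 0.158
grasp_force: 60.8
```

```bash
python3 st.py; python3 - <<'E'
from fit import *
import pickle
s=pickle.load(open("w3.pkl","rb"));im=cv2.imread("pics/w3.png")[:,:,::-1].copy()
for x,y in [(.4716,-.1331),(.5247,-.067)]:
    for t in (None,90):
        try:p,f,v=fit(im,s,x,y,t);print(p.round(4),round(f,3),t)
        except ValueError: print("x")
E
```

```text
t 10.55 p [ 540.2 -187.1  117. ] psi 0.534 z [-1.0e-04 -1.1e-03 -1.0e+00] F [-2.6 -0.6  0. ] T [-0.26  0.61  0.1 ] w 0.158 v 0.047
[ 0.4714 -0.1325  0.0224] 0.141 None
[ 0.4731 -0.1339 -0.1741] 0.4 90
[ 0.5248 -0.0664 -0.2402] 0.025 None
[ 0.5247 -0.0662 -0.2128] 0.059 90
```

Emit:
{"fn": "servo_tool", "kwargs": {
  "series": [
    {"claw": 0,"dp": [-0.6,-1.9,0],"turn": 0},
    {"claw": 0,"dp": [0,0,0],"turn": 0},
    {"claw": 0,"dp": [0,0,0],"turn": 0},
    {"claw": 0,"dp": [0,0,0],"turn": 0.1},
    {"claw": 0,"dp": [0,0,0],"turn": 0},
    {"claw": 0,"dp": [0,0,0],"turn": 0},
    {"claw": 0,"dp": [0,0,0],"turn": 0},
    {"claw": 0,"dp": [0,0,0],"turn": 0}
  ]
}}

```text
time_s: 11.55
tool_pos: [0.5388, -0.1863, 0.1148]
eef_rot: [0.001, 0.977, 0.215, -0.0]
force: [-0.3, -4.8, -0.1]
width: 0.151
grasp_force: 60.6
```

```bash
python3 st.py
```

```text
t 11.55 p [ 538.8 -186.3  114.8] psi 0.434 z [ 3.0e-04 -1.6e-03 -1.0e+00] F [-0.3 -4.8 -0.1] T [-1.27  0.13  0.02] w 0.151 v 0.001
```

Emit:
{"fn": "servo_tool", "kwargs": {
  "series": [
    {"claw": 0,"dp": [0,0,2],"turn": 0.142},
    {"claw": 0,"dp": [0,0,0],"turn": 0.142},
    {"claw": 0,"dp": [0,0,0],"turn": 0.142},
    {"claw": 0,"dp": [0,0,0],"turn": 0.142},
    {"claw": 0,"dp": [0,0,0],"turn": 0.142},
    {"claw": 0,"dp": [0,0,0],"turn": 0.142},
    {"claw": 0,"dp": [0,0,0],"turn": 0},
    {"claw": 0,"dp": [0,0,0],"turn": -0.16}
  ]
}}

```text
time_s: 12.55
tool_pos: [0.5383, -0.1863, 0.1127]
eef_rot: [0.001, 0.992, -0.127, -0.0]
force: [-2.5, -4.0, 0.3]
width: 0.154
grasp_force: 60.8
```

```bash
python3 st.py
```

```text
t 12.55 p [ 538.3 -186.3  112.7] psi -0.255 z [-9.0e-04 -1.4e-03 -1.0e+00] F [-2.5 -4.   0.3] T [-1.15  0.46 -0.04] w 0.154 v 1.324
```

```bash
python3 plan.py "538.6,-186,152,-.258;538.6,-186,180,-.077;565,-153,180,.104;590.4,-119.2,180,.285"|sed 's/np.float64//g'
```

```text
t 12.55 p [ 538.3 -186.3  112.7] psi -0.255 z [-9.0e-04 -1.4e-03 -1.0e+00] F [-2.5 -4.   0.3] T [-1.15  0.46 -0.04] w 0.154 v 1.324
[(0.2), (-0.4), (-39.3)] turn 0.003 len 0.0
[(0.0), (-0.0), (-28.0)] turn -0.181 len 0.0
[(23.8), (-34.9), (-0.0)] turn -0.181 len 42.0
[(28.8), (-31.0), (-0.0)] turn -0.181 len 42.0
```

Emit:
{"fn": "servo_tool", "kwargs": {
  "series": [
    {"claw": 0,"dp": [0,0,-39],"turn": 0},
    {"claw": 0,"dp": [0,0,-28],"turn": -0.181},
    {"claw": 0,"dp": [23.8,-34.9,0],"turn": -0.181},
    {"claw": 0,"dp": [28.8,-31,0],"turn": -0.181},
    {"claw": 0,"dp": [0,0,0],"turn": -0.181},
    {"claw": 0,"dp": [0,0,0],"turn": -0.181},
    {"claw": 0,"dp": [0,0,0],"turn": -0.181},
    {"claw": 0,"dp": [0,0,0],"turn": -0.181}
  ]
}}

```text
time_s: 13.55
tool_pos: [0.59, -0.1175, 0.1787]
eef_rot: [-0.001, 0.874, 0.486, -0.0]
force: [-0.8, 0.1, -0.9]
width: 0.152
grasp_force: 60.4
```

Emit:
{"fn": "servo_tool", "kwargs": {
  "series": [
    {"claw": 0,"dp": [0,0,0],"turn": -0.182},
    {"claw": 0,"dp": [0,0,0],"turn": -0.182},
    {"claw": 0,"dp": [0,0,0],"turn": -0.182},
    {"claw": 0,"dp": [0,0,0],"turn": -0.182},
    {"claw": 0,"dp": [0,0,0],"turn": -0.182},
    {"claw": 0,"dp": [0,0,20],"turn": -0.181},
    {"claw": 0,"dp": [0,0,20],"turn": 0},
    {"claw": 0,"dp": [0,0,0],"turn": 0}
  ]
}}

```text
time_s: 14.55
tool_pos: [0.5885, -0.1175, 0.1366]
eef_rot: [-0.003, 0.499, 0.867, -0.0]
force: [-0.9, 1.0, -2.0]
width: 0.153
grasp_force: 60.4
```

```bash
python3 plan.py "590.4,-119.2,112,2.10"; python3 - <<'E'
from h import *
import pickle
s=telemetry.observe();im=viewer.grab_frame("wrist");cv2.imwrite("pics/w4.png",im[:,:,::-1]);pickle.dump(s,open("w4.pkl","wb"))
from fit import *
for x,y in [(.5377,-.1862),(.4716,-.1331),(.5247,-.067)]:
    u=wproj([x,y,.063],s)
    try:p,f,v=fit(im,s,x,y);print(u,p.round(4),round(f,3))
    except Exception as e: print(u,"x")
E
python3 plan.py "590.4,-119.2,112,2.10"
```

```text
t 14.55 p [ 588.5 -117.5  136.6] psi 2.096 z [-0.0056  0.0025 -1.    ] F [-0.9  1.  -2. ] T [ 0.01 -0.04 -0.06] w 0.153 v 0.038
[np.float64(-2.4), np.float64(0.8), np.float64(24.6)] turn -0.004 len 3.0
[181.95966201 259.05905119] [ 0.5371 -0.1849  0.1297] 0.272
[134.1279958  157.06524076] [ 0.4715 -0.1328  0.0573] 0.098
[239.44113358 108.65553532] [ 0.5248 -0.0667 -0.2417] 0.09
t 14.6 p [ 589.5 -118.   138.2] psi 2.097 z [-0.0032  0.0015 -1.    ] F [-0.7  0.6 -1.3] T [ 0.08 -0.03  0.02] w 0.153 v 0.031
[np.float64(-1.5), np.float64(0.2), np.float64(26.2)] turn -0.003 len 2.0
```

Emit:
{"fn": "servo_tool", "kwargs": {
  "series": [
    {"claw": 0,"dp": [-0.5,0,0],"turn": 0},
    {"claw": 0,"dp": [0,0,9],"turn": 0},
    {"claw": 0,"dp": [0,0,5],"turn": 0},
    {"claw": 0,"dp": [0,0,4],"turn": 0},
    {"claw": 0,"dp": [0,0,4],"turn": 0},
    {"claw": 0,"dp": [0,0,4],"turn": 0},
    {"claw": 0,"dp": [0,0,1.5],"turn": 0},
    {"claw": 0,"dp": [0,0,0],"turn": 0}
  ]
}}

```text
time_s: 15.6
tool_pos: [0.5913, -0.1199, 0.113]
eef_rot: [0.001, 0.498, 0.867, -0.0]
force: [-0.8, -3.6, 3.7]
width: 0.154
grasp_force: 61.3
```

```bash
python3 st.py
```

```text
t 15.6 p [ 591.3 -119.9  113. ] psi 2.1 z [ 0.0013 -0.0015 -1.    ] F [-0.8 -3.6  3.7] T [-1.    0.14 -0.06] w 0.154 v 0.004
```

Emit:
{"fn": "servo_tool", "kwargs": {
  "series": [
    {"claw": 0,"dp": [0,0,0],"turn": 0.158},
    {"claw": 0,"dp": [0,0,0],"turn": 0.158},
    {"claw": 0,"dp": [0,0,0],"turn": 0.158},
    {"claw": 0,"dp": [0,0,0],"turn": 0.158},
    {"claw": 0,"dp": [0,0,0],"turn": 0.158},
    {"claw": 0,"dp": [0,0,0],"turn": 0.158},
    {"claw": 0,"dp": [0,0,0],"turn": 0},
    {"claw": 0,"dp": [0,0,0],"turn": -0.16}
  ]
}}

```text
time_s: 16.6
tool_pos: [0.5908, -0.1202, 0.1125]
eef_rot: [0.001, 0.792, 0.611, -0.001]
force: [-0.6, -5.4, 3.1]
width: 0.15
grasp_force: 61.1
```

```bash
python3 plan.py "591,-120,157,1.31;558,-105,157,1.51;525,-67,157,1.71;497,-100,157,1.91;471.0,-132.2,157,2.17"|sed 's/np.float64//g'
```

```text
t 16.6 p [ 590.8 -120.2  112.5] psi 1.315 z [ 1.0e-04 -1.8e-03 -1.0e+00] F [-0.6 -5.4  3.1] T [-1.35  0.24 -0.08] w 0.15 v 1.324
[(0.2), (0.2), (-44.5)] turn 0.005 len 0.0
[(6.0), (-35.8), (-0.0)] turn -0.2 len 36.0
[(35.9), (-35.2), (-0.0)] turn -0.2 len 50.0
[(-28.8), (-32.3), (-0.0)] turn -0.2 len 43.0
[(-21.7), (-35.2), (-0.0)] turn -0.26 len 41.0
```

```bash
python3 plan.py "590.8,-120.2,157,1.31;558,-93.5,157,1.48;524.7,-67,157,1.65;498,-100,157,1.82;470.9,-132.3,157,1.99;470.9,-132.3,145,2.16;"|sed 's/np.float64//g' 2>/dev/null
```

```text
t 16.6 p [ 590.8 -120.2  112.5] psi 1.315 z [ 1.0e-04 -1.8e-03 -1.0e+00] F [-0.6 -5.4  3.1] T [-1.35  0.24 -0.08] w 0.15 v 1.324
[(0.0), (0.0), (-44.5)] turn 0.005 len 0.0
[(17.3), (-38.6), (-0.0)] turn -0.17 len 42.0
[(23.4), (-35.6), (-0.0)] turn -0.17 len 43.0
[(-30.8), (-29.2), (-0.0)] turn -0.17 len 42.0
[(-24.6), (-34.2), (-0.0)] turn -0.17 len 42.0
[(0.0), (0.0), (12.0)] turn -0.17 len 0.0Traceback (most recent call last):
  File "plan.py", line 6, in <module>
    W=np.array([float(a) for a in w.split(",")]);d=W-P;c,n=np.cos(P[3]),np.sin(P[3])
                ~~~~~^^^
ValueError: could not convert string to float: ''
```

Emit:
{"fn": "servo_tool", "kwargs": {
  "series": [
    {"claw": 0,"dp": [0,0,-44.5],"turn": 0},
    {"claw": 0,"dp": [17.3,-38.6,0],"turn": -0.17},
    {"claw": 0,"dp": [23.4,-35.6,0],"turn": -0.17},
    {"claw": 0,"dp": [-30.8,-29.2,0],"turn": -0.17},
    {"claw": 0,"dp": [-24.6,-34.2,0],"turn": -0.17},
    {"claw": 0,"dp": [0,0,15],"turn": -0.17},
    {"claw": 0,"dp": [0,0,5],"turn": 0},
    {"claw": 0,"dp": [0,0,0],"turn": 0}
  ]
}}

```text
time_s: 17.6
tool_pos: [0.4705, -0.1305, 0.136]
eef_rot: [-0.001, 0.472, 0.882, 0.0]
force: [-0.5, -0.2, -0.8]
width: 0.156
grasp_force: 60.8
```

```bash
cat > look.py <<'E'
from fit import *
import pickle,sys
s=telemetry.observe();im=viewer.grab_frame("wrist");n=sys.argv[1];cv2.imwrite(f"pics/{n}.png",im[:,:,::-1]);pickle.dump(s,open(n+".pkl","wb"))
for k,(x,y) in dict(s1=(.5908,-.1201),s2=(.5377,-.1862),s3=(.4716,-.1331),s4=(.5247,-.067)).items():
    for t in (None,60,110):
        try:p,f,v=fit(im,s,x,y,t);print(k,p.round(4),round(f,3),t)
        except Exception: pass
E
python3 look.py w5; python3 plan.py "470.9,-132.3,112,2.16"
```

```text
s1 [ 0.5874 -0.1185  0.0743] 0.385 None
s1 [ 0.5788 -0.1152  0.1822] 0.586 60
s1 [ 0.5906 -0.1193  0.2907] 0.356 110
s2 [ 0.5377 -0.1833  0.1954] 0.504 None
s2 [ 0.535  -0.1854  0.0993] 0.509 60
s2 [ 0.5333 -0.1857  0.1217] 0.546 110
s3 [ 0.4712 -0.1307 -0.5025] 0.137 None
s3 [ 0.4715 -0.1306 -0.4325] 0.135 60
s3 [ 0.471  -0.1328  0.1103] 0.419 110
s4 [ 0.5247 -0.066  -0.2315] 0.157 None
s4 [ 0.5128 -0.056   0.1004] 0.746 60
s4 [ 0.5245 -0.066  -0.1966] 0.118 110
t 17.65 p [ 470.9 -130.7  136.6] psi 2.16 z [-7.e-04  8.e-04 -1.e+00] F [ 0.6 -0.3 -1.3] T [ 0.01  0.03 -0.04] w 0.15 v 0.013
[np.float64(-1.3), np.float64(-0.9), np.float64(24.6)] turn -0.0 len 2.0
```

Emit:
{"fn": "servo_tool", "kwargs": {
  "series": [
    {"claw": 0,"dp": [-0.5,-0.3,0],"turn": 0},
    {"claw": 0,"dp": [0,0,7],"turn": 0},
    {"claw": 0,"dp": [0,0,5],"turn": 0},
    {"claw": 0,"dp": [0,0,4],"turn": 0},
    {"claw": 0,"dp": [0,0,4],"turn": 0},
    {"claw": 0,"dp": [0,0,4],"turn": 0},
    {"claw": 0,"dp": [0,0,1],"turn": 0},
    {"claw": 0,"dp": [0,0,0],"turn": 0}
  ]
}}

```text
time_s: 18.65
tool_pos: [0.4719, -0.1328, 0.1128]
eef_rot: [0.001, 0.471, 0.882, -0.0]
force: [1.8, -3.4, 6.1]
width: 0.154
grasp_force: 62.1
```

```bash
python3 st.py
```

```text
t 18.65 p [ 471.9 -132.8  112.8] psi 2.162 z [ 0.0021 -0.0018 -1.    ] F [ 1.8 -3.4  6.1] T [-0.88 -0.05  0.03] w 0.154 v 0.001
```

Emit:
{"fn": "servo_tool", "kwargs": {
  "series": [
    {"claw": 0,"dp": [0,0,0],"turn": 0.167},
    {"claw": 0,"dp": [0,0,0],"turn": 0.167},
    {"claw": 0,"dp": [0,0,0],"turn": 0.167},
    {"claw": 0,"dp": [0,0,0],"turn": 0.167},
    {"claw": 0,"dp": [0,0,0],"turn": 0.167},
    {"claw": 0,"dp": [0,0,0],"turn": 0.167},
    {"claw": 0,"dp": [0,0,0],"turn": 0},
    {"claw": 0,"dp": [0,0,0],"turn": -0.16}
  ]
}}

```text
time_s: 19.65
tool_pos: [0.4713, -0.1332, 0.1123]
eef_rot: [0.001, 0.789, 0.614, -0.0]
force: [0.5, -5.0, 3.6]
width: 0.153
grasp_force: 61.6
```

```bash
python3 st.py
```

```text
t 19.65 p [ 471.3 -133.2  112.3] psi 1.323 z [ 9.0e-04 -2.4e-03 -1.0e+00] F [ 0.5 -5.   3.6] T [-1.31  0.1  -0.1 ] w 0.153 v 1.323
```

```bash
python3 plan.py "471.3,-133.2,165,1.323;498,-100,200,1.503;524.7,-67,200,1.683;558,-93.5,200,1.863;590.3,-119.4,200,2.043;590.3,-119.4,200,2.223;590.3,-119.4,200,2.40"|sed 's/np.float64//g'
```

```text
t 19.65 p [ 471.3 -133.2  112.3] psi 1.323 z [ 9.0e-04 -2.4e-03 -1.0e+00] F [ 0.5 -5.   3.6] T [-1.31  0.1  -0.1 ] w 0.153 v 1.323
[(-0.0), (0.0), (-52.7)] turn 0.0 len 0.0
[(38.7), (17.7), (-35.0)] turn -0.18 len 43.0
[(34.7), (24.4), (-0.0)] turn -0.18 len 42.0
[(-30.1), (30.1), (-0.0)] turn -0.18 len 43.0
[(-34.1), (23.5), (-0.0)] turn -0.18 len 41.0
[(0.0), (0.0), (-0.0)] turn -0.18 len 0.0
[(0.0), (0.0), (-0.0)] turn -0.177 len 0.0
```

Emit:
{"fn": "servo_tool", "kwargs": {
  "series": [
    {"claw": 0,"dp": [0,0,-52.5],"turn": 0},
    {"claw": 0,"dp": [38.7,17.7,-35],"turn": -0.18},
    {"claw": 0,"dp": [34.7,24.4,0],"turn": -0.18},
    {"claw": 0,"dp": [-30.1,30.1,0],"turn": -0.18},
    {"claw": 0,"dp": [-34.1,23.5,0],"turn": -0.18},
    {"claw": 0,"dp": [0,0,0],"turn": -0.18},
    {"claw": 0,"dp": [0,0,0],"turn": -0.177},
    {"claw": 0,"dp": [0,0,0],"turn": 0}
  ]
}}

```text
time_s: 20.65
tool_pos: [0.5891, -0.118, 0.1979]
eef_rot: [-0.001, 0.365, 0.931, 0.0]
force: [-0.4, -0.7, -0.7]
width: 0.153
grasp_force: 61.1
```

```bash
python3 look.py w6; python3 st.py; python3 - <<'E'
from h import *
import pickle
s=pickle.load(open("w6.pkl","rb"));im=cv2.imread("pics/w6.png")
print([wproj([x,y,.063],s).round(0) for x,y in [(.5908,-.1201),(.5377,-.1862),(.4716,-.1331),(.5247,-.067)]])
cv2.imwrite("pics/w6c.png",cv2.resize(im[60:300,60:380],None,fx=2.5,fy=2.5,interpolation=cv2.INTER_CUBIC))
E
```

```text
s1 [ 0.5878 -0.1158  0.2539] 0.57 None
s1 [ 0.5901 -0.1187  0.268 ] 0.506 60
s1 [ 0.5871 -0.1169  0.3014] 0.564 110
s2 [ 0.5373 -0.1854 -0.2453] 0.181 None
s2 [ 0.5268 -0.1749 -0.4691] 0.86 60
s2 [ 0.5374 -0.1855 -0.1854] 0.116 110
s3 [ 0.4713 -0.1322  0.4126] 0.159 None
s3 [ 0.4826 -0.1213 -0.4064] 0.936 60
s3 [ 0.4713 -0.1323  0.3777] 0.077 110
s4 [ 0.5248 -0.0666 -0.2761] 0.091 None
s4 [ 0.5248 -0.0665 -0.247 ] 0.036 60
s4 [ 0.5236 -0.0659 -0.0174] 0.431 110
t 20.7 p [ 589.3 -118.1  198.2] psi 2.393 z [-0.002   0.0013 -1.    ] F [ 0.1 -0.  -0.4] T [ 0.04 -0.01  0.01] w 0.154 v 0.013
[array([283., 199.]), array([191., 205.]), array([180., 112.]), array([276., 102.])]
```

View pics/w6c.png

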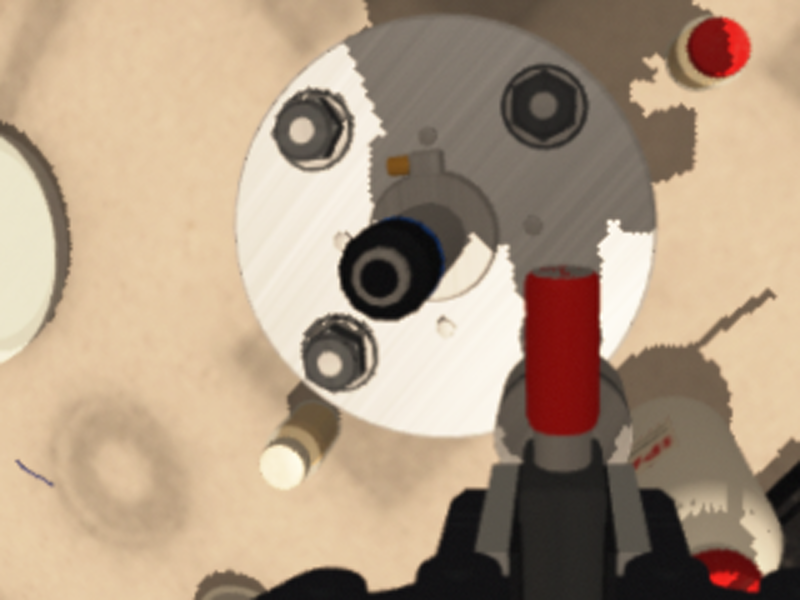

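All first-round screws read about 0.78–0.88 rad. In this view the lid, gauge and vials are undisturbed, and the wrench is over s1. Next is the second round on s1.

Emit:
{"fn": "servo_tool", "kwargs": {
  "series": [
    {"claw": 0,"dp": [-0.5,-0.5,40],"turn": -0.01},
    {"claw": 0,"dp": [0,0,25],"turn": 0},
    {"claw": 0,"dp": [0,0,5],"turn": 0},
    {"claw": 0,"dp": [0,0,4],"turn": 0},
    {"claw": 0,"dp": [0,0,4],"turn": 0},
    {"claw": 0,"dp": [0,0,4],"turn": 0},
    {"claw": 0,"dp": [0,0,4],"turn": 0},
    {"claw": 0,"dp": [0,0,2],"turn": 0}
  ]
}}

```text
time_s: 21.7
tool_pos: [0.5911, -0.1201, 0.1126]
eef_rot: [0.002, 0.359, 0.933, -0.0]
force: [-0.6, -1.8, 8.6]
width: 0.153
grasp_force: 62.6
```

```bash
python3 st.py
```

```text
t 21.7 p [ 591.1 -120.1  112.6] psi 2.407 z [ 0.0028 -0.0016 -1.    ] F [-0.6 -1.8  8.6] T [-0.62  0.02 -0.01] w 0.153 v 0.015
```

Emit:
{"fn": "servo_tool", "kwargs": {
  "series": [
    {"claw": 0,"dp": [0,0,0],"turn": 0.14},
    {"claw": 0,"dp": [0,0,0],"turn": 0.14},
    {"claw": 0,"dp": [0,0,0],"turn": 0.14},
    {"claw": 0,"dp": [0,0,0],"turn": 0.14},
    {"claw": 0,"dp": [0,0,0],"turn": 0.14},
    {"claw": 0,"dp": [0,0,0],"turn": 0.14},
    {"claw": 0,"dp": [0,0,0],"turn": 0.11},
    {"claw": 0,"dp": [0,0,0],"turn": 0}
  ]
}}

```text
time_s: 22.7
tool_pos: [0.5909, -0.1207, 0.1122]
eef_rot: [0.002, 0.747, 0.665, 0.0]
force: [1.6, -3.9, 2.5]
width: 0.154
grasp_force: 61.6
```

```bash
python3 st.py
```

```text
t 22.7 p [ 590.9 -120.7  112.2] psi 1.456 z [ 0.0023 -0.0025 -1.    ] F [ 1.6 -3.9  2.5] T [-1.2  -0.2   0.04] w 0.154 v 0.036
```

Emit:
{"fn": "servo_tool", "kwargs": {
  "series": [
    {"claw": 0,"dp": [0,0,0],"turn": 0.05},
    {"claw": 0,"dp": [0,0,0],"turn": 0.05},
    {"claw": 0,"dp": [0,0,0],"turn": 0.05},
    {"claw": 0,"dp": [0,0,0],"turn": 0},
    {"claw": 0,"dp": [0,0,0],"turn": 0},
    {"claw": 0,"dp": [0,0,0],"turn": 0},
    {"claw": 0,"dp": [0,0,0],"turn": 0},
    {"claw": 0,"dp": [0,0,0],"turn": 0}
  ]
}}

```text
time_s: 23.7
tool_pos: [0.5909, -0.1206, 0.1122]
eef_rot: [0.002, 0.794, 0.609, 0.0]
force: [2.0, -4.3, 1.8]
width: 0.155
grasp_force: 61.9
```

```bash
python3 st.py
```

```text
t 23.7 p [ 590.9 -120.6  112.2] psi 1.308 z [ 0.0022 -0.0027 -1.    ] F [ 2.  -4.3  1.8] T [-1.2  -0.25  0.51] w 0.155 v 0.001
```

```bash
python3 plan.py "590.9,-120.6,112.2,1.488;590.9,-120.6,157,1.608;558,-93.5,157,1.788;524.7,-67,157,1.968;498,-100,157,2.148;471.0,-133.3,157,2.328;471.0,-133.3,140,2.47"|sed 's/np.float64//g'
```

```text
t 23.7 p [ 590.9 -120.6  112.2] psi 1.308 z [ 0.0022 -0.0027 -1.    ] F [ 2.  -4.3  1.8] T [-1.2  -0.25  0.51] w 0.155 v 0.001
[(0.0), (0.0), (0.0)] turn -0.18 len 0.0
[(0.0), (0.0), (-44.8)] turn -0.12 len 0.0
[(28.3), (-31.9), (-0.0)] turn -0.18 len 43.0
[(33.1), (-26.8), (-0.0)] turn -0.18 len 43.0
[(-20.1), (-37.4), (-0.0)] turn -0.18 len 42.0
[(-13.2), (-40.8), (-0.0)] turn -0.18 len 43.0
[(0.0), (0.0), (17.0)] turn -0.142 len 0.0
```

Then a second call does the settling and descent (command z 140 → 112.3).

Emit:
{"fn": "servo_tool", "kwargs": {
  "series": [
    {"claw": 0,"dp": [0,0,0],"turn": -0.18},
    {"claw": 0,"dp": [0,0,-45],"turn": -0.12},
    {"claw": 0,"dp": [28.3,-31.9,0],"turn": -0.18},
    {"claw": 0,"dp": [33.1,-26.8,0],"turn": -0.18},
    {"claw": 0,"dp": [-20.1,-37.4,0],"turn": -0.18},
    {"claw": 0,"dp": [-13.2,-40.8,0],"turn": -0.18},
    {"claw": 0,"dp": [0,0,17],"turn": -0.142},
    {"claw": 0,"dp": [0,0,0],"turn": 0}
  ]
}}

```text
time_s: 24.7
tool_pos: [0.4683, -0.131, 0.1377]
eef_rot: [-0.002, 0.331, 0.944, 0.001]
force: [0.1, -0.4, -1.0]
width: 0.152
grasp_force: 62.3
```

```bash
python3 look.py w7 | grep s1; python3 plan.py "471.0,-133.3,112.3,2.47"
```

```text
s1 [ 0.5845 -0.1212 -0.1655] 0.575 None
s1 [ 0.5845 -0.1212 -0.1655] 0.575 60
s1 [ 0.5845 -0.1212 -0.1655] 0.586 110
t 24.75 p [ 469.2 -131.1  138.5] psi 2.466 z [-0.0021  0.0017 -1.    ] F [ 0.5 -0.5 -0.4] T [-0.04  0.01  0.02] w 0.149 v 0.026
[np.float64(-2.8), np.float64(-0.6), np.float64(26.2)] turn -0.004 len 3.0
```

Emit:
{"fn": "servo_tool", "kwargs": {
  "series": [
    {"claw": 0,"dp": [-0.8,0,0],"turn": 0},
    {"claw": 0,"dp": [0,0,7],"turn": 0},
    {"claw": 0,"dp": [0,0,5],"turn": 0},
    {"claw": 0,"dp": [0,0,5],"turn": 0},
    {"claw": 0,"dp": [0,0,4],"turn": 0},
    {"claw": 0,"dp": [0,0,4],"turn": 0},
    {"claw": 0,"dp": [0,0,3],"turn": 0},
    {"claw": 0,"dp": [0,0,0],"turn": 0}
  ]
}}

```text
time_s: 25.75
tool_pos: [0.4716, -0.1334, 0.1124]
eef_rot: [0.001, 0.33, 0.944, -0.001]
force: [-1.3, -4.1, 7.6]
width: 0.155
grasp_force: 63.5
```

```bash
python3 st.py
```

```text
t 25.75 p [ 471.6 -133.4  112.4] psi 2.469 z [ 0.0022 -0.0021 -1.    ] F [-1.3 -4.1  7.6] T [-0.87  0.09 -0.05] w 0.155 v 0.002
```

Emit:
{"fn": "servo_tool", "kwargs": {
  "series": [
    {"claw": 0,"dp": [0,0,0],"turn": 0.165},
    {"claw": 0,"dp": [0,0,0],"turn": 0.165},
    {"claw": 0,"dp": [0,0,0],"turn": 0.165},
    {"claw": 0,"dp": [0,0,0],"turn": 0.165},
    {"claw": 0,"dp": [0,0,0],"turn": 0.165},
    {"claw": 0,"dp": [0,0,0],"turn": 0.165},
    {"claw": 0,"dp": [0,0,0],"turn": 0.165},
    {"claw": 0,"dp": [0,0,0],"turn": 0}
  ]
}}

```text
time_s: 26.75
tool_pos: [0.4712, -0.1333, 0.112]
eef_rot: [0.001, 0.791, 0.611, -0.0]
force: [-0.2, -4.0, 5.4]
width: 0.152
grasp_force: 63.4
```

```bash
python3 st.py
```

```text
t 26.75 p [ 471.2 -133.3  112. ] psi 1.315 z [ 0.0012 -0.002  -1.    ] F [-0.2 -4.   5.4] T [-1.15  0.19 -0.03] w 0.152 v 0.066
```

Emit:
{"fn": "servo_tool", "kwargs": {
  "series": [
    {"claw": 0,"dp": [0,0,0],"turn": 0.04},
    {"claw": 0,"dp": [0,0,0],"turn": 0.04},
    {"claw": 0,"dp": [0,0,0],"turn": 0.04},
    {"claw": 0,"dp": [0,0,0],"turn": 0},
    {"claw": 0,"dp": [0,0,0],"turn": 0},
    {"claw": 0,"dp": [0,0,0],"turn": 0},
    {"claw": 0,"dp": [0,0,0],"turn": 0},
    {"claw": 0,"dp": [0,0,0],"turn": 0}
  ]
}}

```text
time_s: 27.75
tool_pos: [0.4712, -0.1332, 0.112]
eef_rot: [0.001, 0.826, 0.564, -0.0]
force: [-1.5, -4.1, 4.5]
width: 0.152
grasp_force: 63.5
```

```bash
python3 st.py
```

```text
t 27.75 p [ 471.2 -133.2  112. ] psi 1.198 z [ 0.0012 -0.0019 -1.    ] F [-1.5 -4.1  4.5] T [-1.06  0.16  0.19] w 0.152 v 0.003
```

Emit:
{"fn": "servo_tool", "kwargs": {
  "series": [
    {"claw": 0,"dp": [0,0,0],"turn": 0.04},
    {"claw": 0,"dp": [0,0,0],"turn": 0.04},
    {"claw": 0,"dp": [0,0,0],"turn": 0.04},
    {"claw": 0,"dp": [0,0,0],"turn": 0},
    {"claw": 0,"dp": [0,0,0],"turn": 0},
    {"claw": 0,"dp": [0,0,0],"turn": 0},
    {"claw": 0,"dp": [0,0,0],"turn": 0},
    {"claw": 0,"dp": [0,0,0],"turn": 0}
  ]
}}

```text
time_s: 28.75
tool_pos: [0.4711, -0.1332, 0.112]
eef_rot: [0.001, 0.859, 0.513, 0.0]
force: [-1.4, -4.8, 6.7]
width: 0.152
grasp_force: 63.6
```

```bash
python3 st.py
```

```text
t 28.75 p [ 471.1 -133.2  112. ] psi 1.077 z [ 0.0012 -0.0016 -1.    ] F [-1.4 -4.8  6.7] T [-1.01  0.19 -0.04] w 0.152 v 0.002
```

```bash
python3 - <<'E'
from h import *
import pickle
s=telemetry.observe();im=viewer.grab_frame("wrist");cv2.imwrite("pics/w8.png",im[:,:,::-1]);pickle.dump(s,open("w8.pkl","wb"))
im2=viewer.grab_frame("wrist")
print([wproj([x,y,.063],s).round(0) for x,y in [(.5908,-.1201),(.5377,-.1862),(.4716,-.1331),(.5247,-.067)]])
cv2.imwrite("pics/w8c.png",cv2.resize(im[60:300,140:460],None,fx=2.5,fy=2.5,interpolation=cv2.INTER_CUBIC)[:,:,::-1])
E
```

```text
[array([442., 126.]), array([408., 249.]), array([286., 228.]), array([313.,  93.])]
```

View pics/w8c.png

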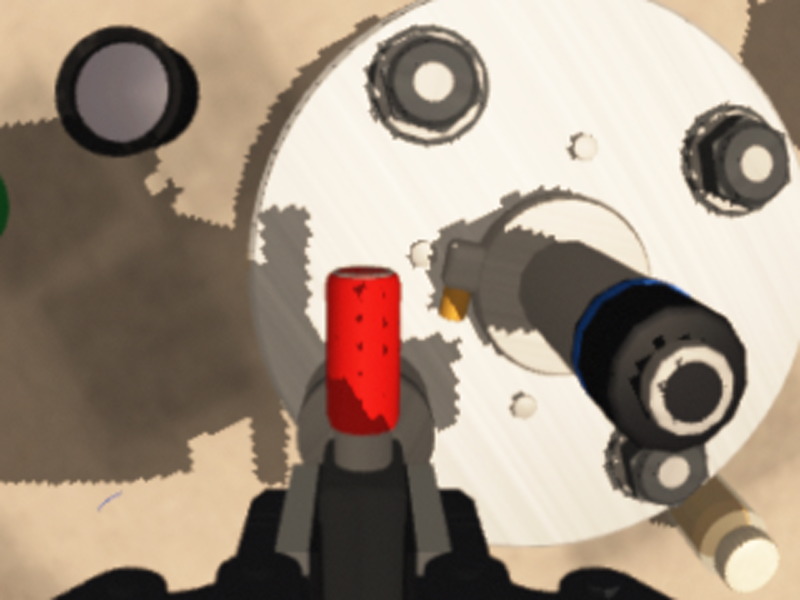

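The bar is still straight in the jaws, so the wrench has not slipped in the grip. I'll check s1's angle in this picture: head near (442,126) px.

```bash
python3 - <<'E'
from fit import *
import pickle
s=pickle.load(open("w8.pkl","rb"));im=cv2.imread("pics/w8.png")[:,:,::-1].copy()
V=[]
for k,(x,y) in dict(s1=(.5908,-.1201),s4=(.5247,-.067),s2=(.5377,-.1862)).items():
  for t in (None,90,110,125):
    try:p,f,v=fit(im,s,x,y,t);print(k,t,p.round(4),round(f,3));V.append(v)
    except Exception as e: print(k,t,"x")
cv2.imwrite("pics/w8f.png",np.hstack([V[0],V[2]]))
E
python3 st.py
```

```text
s1 None [ 0.5909 -0.1196 -0.2898] 0.1
s1 90 [ 0.5812 -0.1104 -0.2225] 0.471
s1 110 [ 0.5907 -0.1193 -0.2782] 0.059
s1 125 [ 0.5907 -0.1194 -0.2841] 0.069
s4 None [ 0.5249 -0.0662 -0.2259] 0.12
s4 90 [ 0.5128 -0.0576  0.3089] 0.683
s4 110 [ 0.5247 -0.0658 -0.3083] 0.075
s4 125 [ 0.5248 -0.0661 -0.2742] 0.085
s2 None [ 0.5371 -0.1857 -0.3538] 0.31
s2 90 [ 0.5375 -0.1852 -0.3009] 0.447
s2 110 [ 0.5376 -0.1857 -0.2817] 0.309
s2 125 [ 0.5373 -0.1861 -0.3522] 0.31
t 28.85 p [ 471.2 -133.2  112.1] psi 1.077 z [ 0.0012 -0.0017 -1.    ] F [-0.1 -4.2  5.4] T [-1.04  0.25 -0.07] w 0.151 v 0.002
```

```bash
python3 plan.py "471.2,-133.2,160,1.077;471.2,-133.2,200,1.077;504,-160,200,1.247;538,-186,200,1.417;538,-186,200,1.58"|sed 's/np.float64//g'
```

```text
t 28.85 p [ 471.2 -133.2  112.1] psi 1.077 z [ 0.0012 -0.0017 -1.    ] F [-0.1 -4.2  5.4] T [-1.04  0.25 -0.07] w 0.151 v 0.002
[(0.0), (0.0), (-47.9)] turn -0.0 len 0.0
[(0.0), (0.0), (-40.0)] turn -0.0 len 0.0
[(-8.1), (41.6), (-0.0)] turn -0.17 len 42.0
[(-13.8), (40.5), (-0.0)] turn -0.17 len 43.0
[(0.0), (0.0), (-0.0)] turn -0.163 len 0.0
```

Emit:
{"fn": "servo_tool", "kwargs": {
  "series": [
    {"claw": 0,"dp": [0,0,-48],"turn": 0},
    {"claw": 0,"dp": [0,0,-40],"turn": 0},
    {"claw": 0,"dp": [-8.1,41.6,0],"turn": -0.17},
    {"claw": 0,"dp": [-13.8,40.5,0],"turn": -0.17},
    {"claw": 0,"dp": [0,0,0],"turn": -0.163},
    {"claw": 0,"dp": [0,0,0],"turn": 0},
    {"claw": 0,"dp": [0,0,0],"turn": 0},
    {"claw": 0,"dp": [0,0,0],"turn": 0}
  ]
}}

```text
time_s: 29.85
tool_pos: [0.537, -0.1848, 0.1993]
eef_rot: [-0.0, 0.705, 0.709, 0.0]
force: [-0.7, 1.3, -1.5]
width: 0.153
grasp_force: 62.4
```

```bash
python3 - <<'E'
from fit import *
import pickle
s=telemetry.observe();im=viewer.grab_frame("wrist");cv2.imwrite("pics/w9.png",im[:,:,::-1]);pickle.dump(s,open("w9.pkl","wb"))
print(s["tool_pos"],s["torque"])
V=[]
for k,(x,y) in dict(s1=(.5908,-.1201),s3=(.4716,-.1331),s4=(.5247,-.067)).items():
  best=None
  for t in (None,45,60,75,90,110,125):
    try:
      p,f,v=fit(im,s,x,y,t);print(k,t,p.round(4),round(f,3))
      if best is None or f<best[0]: best=(f,v)
    except Exception as e: pass
  V.append(cv2.resize(best[1],(400,400)))
V.append(cv2.resize(im[60:260,140:340],(400,400))[:,:,::-1])
cv2.imwrite("pics/w9f.png",cv2.resize(np.vstack([np.hstack(V[:2]),np.hstack(V[2:])]),(600,600)))
E
```

```text
[ 0.5369816  -0.18483555  0.19926632] [-0.05650548 -0.02913421  0.04163432]
s1 None [ 0.5905 -0.1191 -0.2146] 0.221
s1 60 [ 0.5794 -0.1085  0.0991] 0.909
s1 75 [ 0.5795 -0.1103 -0.0597] 0.779
s1 90 [ 0.5902 -0.1191 -0.3102] 0.371
s1 110 [ 0.5905 -0.1191 -0.2874] 0.132
s1 125 [ 0.5905 -0.1191 -0.257 ] 0.165
s3 None [ 0.4716 -0.1326 -0.2036] 0.076
s3 45 [ 0.4712 -0.1329 -0.1718] 0.045
s3 60 [ 0.4715 -0.1327 -0.1856] 0.054
s3 75 [ 0.472  -0.1328 -0.1016] 0.24
s3 90 [ 0.4735 -0.1315  0.3259] 0.367
s3 110 [ 0.4754 -0.1269  0.3158] 0.635
s3 125 [ 0.4691 -0.1315  0.4517] 0.636
s4 None [ 0.5247 -0.0662 -0.2566] 0.104
s4 75 [ 0.5225 -0.0763 -0.2502] 0.81
s4 90 [ 0.5244 -0.0659 -0.2633] 0.07
s4 110 [ 0.5246 -0.066  -0.2658] 0.07
s4 125 [ 0.5246 -0.0661 -0.2474] 0.079
```

View pics/w9f.png

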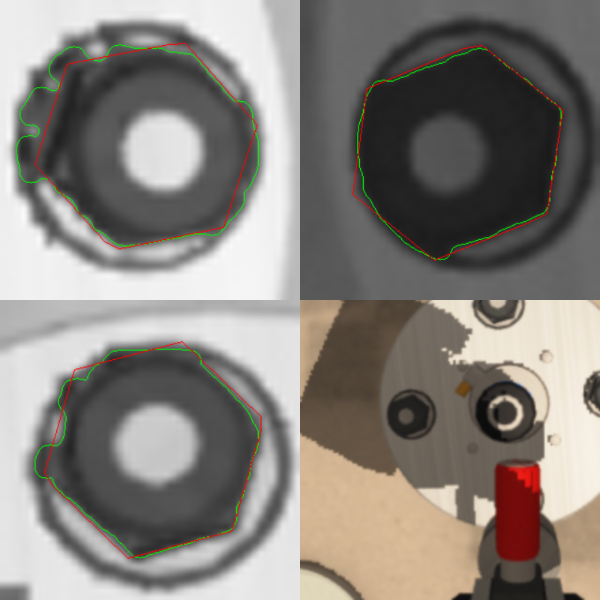

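Both heads fit cleanly. They read about s1 ≈ 1.44 and s3 ≈ 1.33, so neither is at its stop; the fast turn seems to have cammed the socket over s3's head. I'll redo both slowly with a torque check, s3 first.

```bash
python3 plan.py "471.5,-133.2,112.3,1.92" ; python3 - <<'E'
import numpy as np
P=np.array([538,-186,1.58])
for W in ([504.7,-159.6,1.75],[471.5,-133.2,1.92]):
    W=np.array(W);d=W-P;c,n=np.cos(P[2]),np.sin(P[2]);print((d[0]*c+d[1]*n).round(1),(d[0]*n-d[1]*c).round(1),-d[2].round(3));P=W
E
```

```text
t 29.9 p [ 537.1 -185.   199.4] psi 1.576 z [ 2.e-04  2.e-04 -1.e+00] F [-0.1  0.4 -1.8] T [ 0.03 -0.03  0.03] w 0.15 v 0.003
[np.float64(52.1), np.float64(-65.3), np.float64(87.1)] turn -0.344 len 84.0
26.7 -33.1 -0.17
31.9 -28.0 -0.17
```

Emit:
{"fn": "servo_tool", "kwargs": {
  "series": [
    {"claw": 0,"dp": [26.2,-32.7,0],"turn": -0.172},
    {"claw": 0,"dp": [31.4,-27.4,0],"turn": -0.172},
    {"claw": 0,"dp": [0,0,30],"turn": 0},
    {"claw": 0,"dp": [0,0,25],"turn": 0},
    {"claw": 0,"dp": [0,0,9],"turn": 0},
    {"claw": 0,"dp": [0,0,0],"turn": 0},
    {"claw": 0,"dp": [0,0,0],"turn": 0},
    {"claw": 0,"dp": [0,0,0],"turn": 0}
  ]
}}

```text
time_s: 30.9
tool_pos: [0.4726, -0.1337, 0.1363]
eef_rot: [0.001, 0.573, 0.819, 0.0]
force: [-0.2, 0.2, -0.9]
width: 0.15
grasp_force: 62.5
```

```bash
python3 plan.py "471.5,-133.2,112.3,1.92"
```

```text
t 30.9 p [ 472.6 -133.7  136.3] psi 1.921 z [ 1.6e-03 -7.0e-04 -1.0e+00] F [-0.2  0.2 -0.9] T [ 0.01 -0.03 -0.01] w 0.15 v 0.006
[np.float64(0.8), np.float64(-0.9), np.float64(24.0)] turn 0.001 len 1.0
```

Emit:
{"fn": "servo_tool", "kwargs": {
  "series": [
    {"claw": 0,"dp": [0.6,-0.7,6],"turn": 0},
    {"claw": 0,"dp": [0,0,5],"turn": 0},
    {"claw": 0,"dp": [0,0,5],"turn": 0},
    {"claw": 0,"dp": [0,0,4],"turn": 0},
    {"claw": 0,"dp": [0,0,4],"turn": 0},
    {"claw": 0,"dp": [0,0,0],"turn": 0.06},
    {"claw": 0,"dp": [0,0,0],"turn": 0.06},
    {"claw": 0,"dp": [0,0,0],"turn": 0.06}
  ]
}}

```text
time_s: 31.9
tool_pos: [0.4715, -0.1339, 0.1121]
eef_rot: [0.001, 0.645, 0.764, -0.0]
force: [-1.2, -3.0, 4.4]
width: 0.152
grasp_force: 63.3
```

```bash
python3 st.py
```

```text
t 31.9 p [ 471.5 -133.9  112.1] psi 1.739 z [ 9.0e-04 -1.9e-03 -1.0e+00] F [-1.2 -3.   4.4] T [-0.73  0.38  0.1 ] w 0.152 v 0.475
```

Emit:
{"fn": "servo_tool", "kwargs": {
  "series": [
    {"claw": 0,"dp": [0,0,0],"turn": 0.04},
    {"claw": 0,"dp": [0,0,0],"turn": 0.04},
    {"claw": 0,"dp": [0,0,0],"turn": 0.04},
    {"claw": 0,"dp": [0,0,0],"turn": 0.04},
    {"claw": 0,"dp": [0,0,0],"turn": 0.04},
    {"claw": 0,"dp": [0,0,0],"turn": 0.04},
    {"claw": 0,"dp": [0,0,0],"turn": 0},
    {"claw": 0,"dp": [0,0,0],"turn": 0}
  ]
}}

```text
time_s: 32.9
tool_pos: [0.4714, -0.1337, 0.112]
eef_rot: [0.001, 0.731, 0.682, -0.0]
force: [-1.8, -3.8, 5.8]
width: 0.152
grasp_force: 63.4
```

```bash
python3 st.py
```

```text
t 32.9 p [ 471.4 -133.7  112. ] psi 1.502 z [ 6.0e-04 -1.5e-03 -1.0e+00] F [-1.8 -3.8  5.8] T [-0.69  0.4   0.06] w 0.152 v 0.001
```

Emit:
{"fn": "servo_tool", "kwargs": {
  "series": [
    {"claw": 0,"dp": [0,0,0],"turn": 0.03},
    {"claw": 0,"dp": [0,0,0],"turn": 0.03},
    {"claw": 0,"dp": [0,0,0],"turn": 0.03},
    {"claw": 0,"dp": [0,0,0],"turn": 0.03},
    {"claw": 0,"dp": [0,0,0],"turn": 0},
    {"claw": 0,"dp": [0,0,0],"turn": 0},
    {"claw": 0,"dp": [0,0,0],"turn": 0},
    {"claw": 0,"dp": [0,0,0],"turn": 0}
  ]
}}

```text
time_s: 33.9
tool_pos: [0.4713, -0.1336, 0.112]
eef_rot: [0.001, 0.77, 0.637, -0.0]
force: [-1.9, -2.9, 5.5]
width: 0.152
grasp_force: 63.5
```

```bash
python3 st.py
```

```text
t 33.9 p [ 471.3 -133.6  112. ] psi 1.382 z [ 5.0e-04 -1.5e-03 -1.0e+00] F [-1.9 -2.9  5.5] T [-0.6   0.42  0.25] w 0.152 v 0.001
```

```bash
python3 plan.py "471.3,-133.6,112,1.55;471.3,-133.6,158,1.55;498,-100,158,1.615;524.7,-67,158,1.68;558,-93.5,158,1.745;590.9,-120.0,158,1.81"|sed 's/np.float64//g'
```

```text
t 33.9 p [ 471.3 -133.6  112. ] psi 1.382 z [ 5.0e-04 -1.5e-03 -1.0e+00] F [-1.9 -2.9  5.5] T [-0.6   0.42  0.25] w 0.152 v 0.001
[(0.0), (-0.0), (-0.0)] turn -0.168 len 0.0
[(0.0), (0.0), (-46.0)] turn -0.0 len 0.0
[(34.1), (26.0), (-0.0)] turn -0.065 len 43.0
[(31.8), (28.1), (-0.0)] turn -0.065 len 42.0
[(-30.0), (30.2), (-0.0)] turn -0.065 len 43.0
[(-31.8), (27.8), (-0.0)] turn -0.065 len 42.0
```

Emit:
{"fn": "servo_tool", "kwargs": {
  "series": [
    {"claw": 0,"dp": [0,0,0],"turn": -0.168},
    {"claw": 0,"dp": [0,0,-46],"turn": 0},
    {"claw": 0,"dp": [34.1,26,0],"turn": -0.065},
    {"claw": 0,"dp": [31.8,28.1,0],"turn": -0.065},
    {"claw": 0,"dp": [-30,30.2,0],"turn": -0.065},
    {"claw": 0,"dp": [-31.8,27.8,0],"turn": -0.065},
    {"claw": 0,"dp": [0,0,22],"turn": 0},
    {"claw": 0,"dp": [0,0,0],"turn": 0}
  ]
}}

```text
time_s: 34.9
tool_pos: [0.5884, -0.1187, 0.1321]
eef_rot: [-0.003, 0.618, 0.786, -0.001]
force: [-0.3, -0.1, -2.2]
width: 0.151
grasp_force: 62.4
```

```bash
python3 look.py w10|grep -E "s3|s4"; python3 plan.py "590.9,-120.0,112,1.81"
```

```text
s3 [ 0.4717 -0.1326 -0.3246] 0.105 None
s3 [ 0.4836 -0.1211 -0.1138] 0.733 60
s3 [ 0.4716 -0.1322 -0.3101] 0.075 110
s4 [ 0.5248 -0.0667 -0.2298] 0.074 None
s4 [ 0.5245 -0.0667 -0.2549] 0.042 60
s4 [ 0.5254 -0.0671  0.136 ] 0.252 110
t 34.95 p [ 589.1 -118.8  133.4] psi 1.809 z [-0.004   0.0019 -1.    ] F [ 0.7 -0.8 -1.1] T [-0.03 -0.01  0.01] w 0.149 v 0.031
[np.float64(-1.6), np.float64(1.5), np.float64(21.4)] turn -0.001 len 2.0
```

Emit:
{"fn": "servo_tool", "kwargs": {
  "series": [
    {"claw": 0,"dp": [-0.7,0.6,4],"turn": 0},
    {"claw": 0,"dp": [0,0,5],"turn": 0},
    {"claw": 0,"dp": [0,0,5],"turn": 0},
    {"claw": 0,"dp": [0,0,5],"turn": 0},
    {"claw": 0,"dp": [0,0,4],"turn": 0},
    {"claw": 0,"dp": [0,0,0],"turn": 0.08},
    {"claw": 0,"dp": [0,0,0],"turn": 0.08},
    {"claw": 0,"dp": [0,0,0],"turn": 0.08}
  ]
}}

```text
time_s: 35.95
tool_pos: [0.5909, -0.1209, 0.1124]
eef_rot: [0.0, 0.709, 0.706, -0.001]
force: [-3.2, -2.5, 2.1]
width: 0.153
grasp_force: 62.9
```

```bash
python3 st.py
```

```text
t 35.95 p [ 590.9 -120.9  112.4] psi 1.566 z [-9.0e-04 -1.3e-03 -1.0e+00] F [-3.2 -2.5  2.1] T [-0.71  0.67  0.15] w 0.153 v 0.634
```

Emit:
{"fn": "servo_tool", "kwargs": {
  "series": [
    {"claw": 0,"dp": [0,0,0],"turn": 0.04},
    {"claw": 0,"dp": [0,0,0],"turn": 0.04},
    {"claw": 0,"dp": [0,0,0],"turn": 0.04},
    {"claw": 0,"dp": [0,0,0],"turn": 0},
    {"claw": 0,"dp": [0,0,0],"turn": 0},
    {"claw": 0,"dp": [0,0,0],"turn": 0},
    {"claw": 0,"dp": [0,0,0],"turn": 0},
    {"claw": 0,"dp": [0,0,0],"turn": 0}
  ]
}}

```text
time_s: 36.95
tool_pos: [0.5909, -0.1207, 0.1123]
eef_rot: [0.0, 0.749, 0.663, -0.001]
force: [-2.7, -3.3, 2.3]
width: 0.149
grasp_force: 63.0
```

```bash
python3 st.py
```

```text
t 36.95 p [ 590.9 -120.7  112.3] psi 1.45 z [-1.e-03 -9.e-04 -1.e+00] F [-2.7 -3.3  2.3] T [-0.89  0.9   0.07] w 0.149 v 0.002
```

Emit:
{"fn": "servo_tool", "kwargs": {
  "series": [
    {"claw": 0,"dp": [0,0,0],"turn": 0.03},
    {"claw": 0,"dp": [0,0,0],"turn": 0.03},
    {"claw": 0,"dp": [0,0,0],"turn": 0.03},
    {"claw": 0,"dp": [0,0,0],"turn": 0.03},
    {"claw": 0,"dp": [0,0,0],"turn": 0},
    {"claw": 0,"dp": [0,0,0],"turn": 0},
    {"claw": 0,"dp": [0,0,0],"turn": 0},
    {"claw": 0,"dp": [0,0,0],"turn": 0}
  ]
}}

```text
time_s: 37.95
tool_pos: [0.591, -0.1205, 0.1123]
eef_rot: [0.0, 0.787, 0.617, -0.001]
force: [-4.2, -4.1, 2.9]
width: 0.156
grasp_force: 63.2
```

```bash
python3 st.py
```

```text
t 37.95 p [ 591.  -120.5  112.3] psi 1.331 z [-8.e-04 -9.e-04 -1.e+00] F [-4.2 -4.1  2.9] T [-0.81  0.92  0.47] w 0.156 v 0.002
```

```bash
python3 plan.py "591,-120.5,112.3,1.451;591,-120.5,160,1.451;591,-120.5,200,1.451;564.5,-153,200,1.52;538,-186,200,1.58"|sed 's/np.float64//g'
```

```text
t 37.95 p [ 591.  -120.5  112.3] psi 1.331 z [-8.e-04 -9.e-04 -1.e+00] F [-4.2 -4.1  2.9] T [-0.81  0.92  0.47] w 0.156 v 0.002
[(0.0), (0.0), (0.0)] turn -0.12 len 0.0
[(0.0), (0.0), (-47.7)] turn -0.0 len 0.0
[(0.0), (0.0), (-40.0)] turn -0.0 len 0.0
[(-35.4), (-22.4), (-0.0)] turn -0.069 len 42.0
[(-34.3), (-24.8), (-0.0)] turn -0.06 len 42.0
```

Emit:
{"fn": "servo_tool", "kwargs": {
  "series": [
    {"claw": 0,"dp": [0,0,0],"turn": -0.12},
    {"claw": 0,"dp": [0,0,-48],"turn": 0},
    {"claw": 0,"dp": [0,0,-40],"turn": 0},
    {"claw": 0,"dp": [-35.4,-22.4,0],"turn": -0.069},
    {"claw": 0,"dp": [-34.3,-24.8,0],"turn": -0.06},
    {"claw": 0,"dp": [0,0,0],"turn": 0},
    {"claw": 0,"dp": [0,0,0],"turn": 0},
    {"claw": 0,"dp": [0,0,0],"turn": 0}
  ]
}}

```text
time_s: 38.95
tool_pos: [0.5389, -0.1844, 0.2001]
eef_rot: [-0.0, 0.704, 0.71, 0.0]
force: [0.1, 0.2, -1.1]
width: 0.151
grasp_force: 62.4
```

```bash
python3 - <<'E'
from fit import *
import pickle
s=telemetry.observe();im=viewer.grab_frame("wrist");cv2.imwrite("pics/w11.png",im[:,:,::-1]);pickle.dump(s,open("w11.pkl","wb"))
print(s["tool_pos"])
for k,(x,y) in dict(s1=(.5908,-.1201),s3=(.4716,-.1331),s4=(.5247,-.067)).items():
  for t in (None,45,60,100,110,120):
    try:
      p,f,v=fit(im,s,x,y,t)
      if f<.25: print(k,t,p.round(4),round(f,3))
    except Exception as e: pass
V=[]
for x,y in((.5905,-.1191),(.4714,-.1328)):
    c=np.round(wproj([x,y,.06],s)).astype(int);o=c-20
    G=cv2.resize(im[o[1]:o[1]+40,o[0]:o[0]+40],(400,400),interpolation=cv2.INTER_CUBIC)[:,:,::-1].copy()
    if x<.5: G=cv2.convertScaleAbs(G,alpha=2)
    H=G.copy()
    for sv,col in((1.45,(0,0,255)),(1.6,(0,255,0))):
        a=.109-sv
        for z,R in((.051,.0127),(.061,.0127)):
            q=[(wproj([x+R*np.cos(a+np.pi/6+k*np.pi/3),y+R*np.sin(a+np.pi/6+k*np.pi/3),z],s)-o+.5)*10 for k in range(6)]
            cv2.polylines(H,[np.int32(np.round(q))],True,col,1)
    V.append(np.hstack([G,H]))
cv2.imwrite("pics/w11c.png",cv2.resize(np.vstack(V),(600,600)))
E
```

```text
[ 0.53885321 -0.18444558  0.20007021]
s1 None [ 0.5907 -0.1185 -0.1902] 0.231
s1 100 [ 0.5904 -0.1189 -0.2486] 0.137
s1 110 [ 0.5904 -0.1189 -0.2445] 0.148
s1 120 [ 0.5906 -0.1191 -0.3011] 0.16
s3 None [ 0.4718 -0.1326 -0.3018] 0.077
s3 45 [ 0.4712 -0.1327 -0.2888] 0.047
s3 60 [ 0.4716 -0.1327 -0.3082] 0.056
s4 None [ 0.5246 -0.0663 -0.2408] 0.125
s4 100 [ 0.5244 -0.0659 -0.2782] 0.065
s4 110 [ 0.5244 -0.066  -0.2634] 0.063
s4 120 [ 0.5245 -0.0662 -0.2631] 0.07
```

View pics/w11c.png

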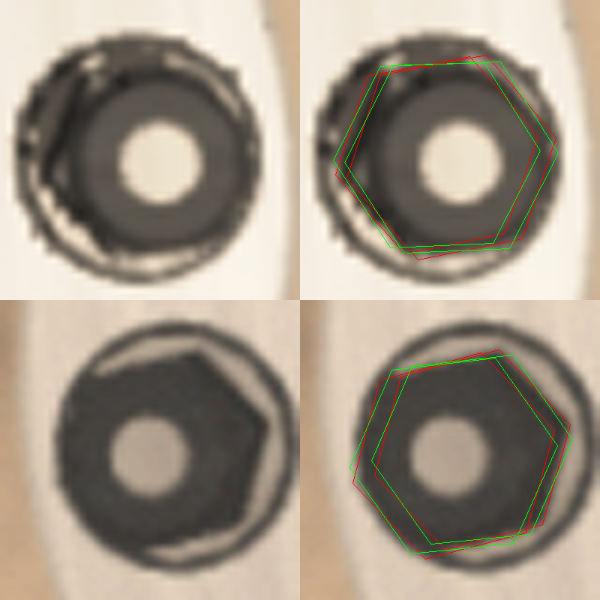

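The s3 head (lower left) clearly matches the red 1.45 overlay. Before trusting either reading I'll measure the bar's yaw in the grip across the earlier pictures, in case the wrench has twisted in the jaws.

```bash
python3 - <<'E'
from h import *
import pickle
for n in ["w1","w2","w3","w4","w5","w6","w7","w8","w9","w10","w11"]:
    s=pickle.load(open(n+".pkl","rb"));im=cv2.imread(f"pics/{n}.png")
    hsv=cv2.cvtColor(im,cv2.COLOR_BGR2HSV)
    m=((hsv[...,0]<8)|(hsv[...,0]>172))&(hsv[...,1]>170)&(hsv[...,2]>60)
    N,L,st,ce=cv2.connectedComponentsWithStats(m.astype(np.uint8))
    R=Rq(s["eef_rot"]);o=[]
    for k in range(1,N):
        if st[k,4]>150 and abs(ce[k][0]-285)<25 and 120<ce[k][1]<260:
            v,u=np.nonzero(L==k);z=s["tool_pos"][2]+.0226 if n!="w1" else .092
            X=np.array([R.T@(watz((a,b),s,z)-s["tool_pos"]) for a,b in zip(u,v)])*1000
            # centreline: mid of edges per x bin
            xs=np.arange(np.percentile(X[:,0],12),np.percentile(X[:,0],88),1.5);mid=[(lambda q:(q.min()+q.max())/2)(X[abs(X[:,0]-x)<1,1]) for x in xs]
            p=np.polyfit(xs,mid,1);o.append((st[k,4],"x",X[:,0].min().round(1),X[:,0].max().round(1),"slope",p[0].round(3),"y@40",np.polyval(p,40).round(2),"y0",p[1].round(2)))
    print(n,o)
E
python3 st.py
```

```text
w1 [(np.int32(445), 'x', np.float64(29.5), np.float64(53.8), 'slope', np.float64(0.002), 'y@40', np.float64(-1.53), 'y0', np.float64(-1.61)), (np.int32(328), 'x', np.float64(-45.0), np.float64(-19.9), 'slope', np.float64(0.035), 'y@40', np.float64(0.37), 'y0', np.float64(-1.04))]
w2 [(np.int32(1798), 'x', np.float64(25.1), np.float64(50.5), 'slope', np.float64(-0.001), 'y@40', np.float64(0.02), 'y0', np.float64(0.07))]
w3 [(np.int32(1796), 'x', np.float64(25.1), np.float64(50.5), 'slope', np.float64(0.002), 'y@40', np.float64(0.07), 'y0', np.float64(-0.0))]
w4 [(np.int32(1804), 'x', np.float64(25.0), np.float64(50.8), 'slope', np.float64(-0.008), 'y@40', np.float64(-0.03), 'y0', np.float64(0.27))]
w5 [(np.int32(1815), 'x', np.float64(25.1), np.float64(50.8), 'slope', np.float64(-0.01), 'y@40', np.float64(-0.05), 'y0', np.float64(0.34))]
w6 [(np.int32(1785), 'x', np.float64(25.1), np.float64(50.8), 'slope', np.float64(-0.019), 'y@40', np.float64(-0.13), 'y0', np.float64(0.61))]
w7 [(np.int32(1813), 'x', np.float64(25.0), np.float64(50.8), 'slope', np.float64(-0.01), 'y@40', np.float64(-0.0), 'y0', np.float64(0.39))]
w8 [(np.int32(1782), 'x', np.float64(25.1), np.float64(50.5), 'slope', np.float64(-0.001), 'y@40', np.float64(0.11), 'y0', np.float64(0.13))]
w9 [(np.int32(1787), 'x', np.float64(25.1), np.float64(50.5), 'slope', np.float64(-0.005), 'y@40', np.float64(0.02), 'y0', np.float64(0.21))]
w10 [(np.int32(1791), 'x', np.float64(25.0), np.float64(50.8), 'slope', np.float64(0.001), 'y@40', np.float64(0.1), 'y0', np.float64(0.06))]
w11 [(np.int32(1794), 'x', np.float64(25.1), np.float64(50.9), 'slope', np.float64(-0.015), 'y@40', np.float64(-0.05), 'y0', np.float64(0.54))]
t 39.0 p [ 538.8 -184.5  200.1] psi 1.579 z [ 2.e-04  6.e-04 -1.e+00] F [ 1.1 -0.9 -0.8] T [ 0.02 -0.03  0.02] w 0.152 v 0.003
```

```bash
python3 plan.py "505,-159,200,1.69;471.5,-133.4,200,1.80"|sed 's/np.float64//g'
```

```text
t 39.0 p [ 538.8 -184.5  200.1] psi 1.579 z [ 2.e-04  6.e-04 -1.e+00] F [ 1.1 -0.9 -0.8] T [ 0.02 -0.03  0.02] w 0.152 v 0.003
[(25.8), (-33.6), (0.1)] turn -0.111 len 42.0
[(29.4), (-30.2), (-0.0)] turn -0.11 len 42.0
```

Emit:
{"fn": "servo_tool", "kwargs": {
  "series": [
    {"claw": 0,"dp": [25.8,-33.6,0],"turn": -0.111},
    {"claw": 0,"dp": [29.4,-30.2,0],"turn": -0.11},
    {"claw": 0,"dp": [0,0,35],"turn": 0},
    {"claw": 0,"dp": [0,0,27],"turn": 0},
    {"claw": 0,"dp": [0,0,0],"turn": 0},
    {"claw": 0,"dp": [0,0,6],"turn": 0},
    {"claw": 0,"dp": [0,0,5],"turn": 0},
    {"claw": 0,"dp": [0,0,5],"turn": 0}
  ]
}}

```text
time_s: 40.0
tool_pos: [0.4715, -0.1345, 0.1227]
eef_rot: [0.001, 0.622, 0.783, 0.0]
force: [0.4, 0.4, -1.1]
width: 0.151
grasp_force: 62.4
```

```bash
python3 st.py
```

```text
t 40.0 p [ 471.5 -134.5  122.7] psi 1.799 z [ 1.1e-03 -5.0e-04 -1.0e+00] F [ 0.4  0.4 -1.1] T [ 0.02  0.01 -0.02] w 0.151 v 0.085
```

Emit:
{"fn": "servo_tool", "kwargs": {
  "series": [
    {"claw": 0,"dp": [0,0,5],"turn": 0},
    {"claw": 0,"dp": [0,0,4],"turn": 0},
    {"claw": 0,"dp": [0,0,0],"turn": 0.08},
    {"claw": 0,"dp": [0,0,0],"turn": 0.08},
    {"claw": 0,"dp": [0,0,0],"turn": 0.06},
    {"claw": 0,"dp": [0,0,0],"turn": 0.06},
    {"claw": 0,"dp": [0,0,0],"turn": 0.05},
    {"claw": 0,"dp": [0,0,0],"turn": 0}
  ]
}}

```text
time_s: 41.0
tool_pos: [0.471, -0.1343, 0.1132]
eef_rot: [0.0, 0.742, 0.67, 0.0]
force: [0.5, 1.6, -1.6]
width: 0.152
grasp_force: 62.5
```

```bash
python3 st.py
```

```text
t 41.0 p [ 471.  -134.3  113.2] psi 1.469 z [ 2.e-04  1.e-04 -1.e+00] F [ 0.5  1.6 -1.6] T [ 0.05 -0.12  0.07] w 0.152 v 0.022
```

Emit:
{"fn": "servo_tool", "kwargs": {
  "series": [
    {"claw": 0,"dp": [0,0,0],"turn": 0.03},
    {"claw": 0,"dp": [0,0,0],"turn": 0.03},
    {"claw": 0,"dp": [0,0,0],"turn": 0.02},
    {"claw": 0,"dp": [0,0,0],"turn": 0},
    {"claw": 0,"dp": [0,0,0],"turn": 0},
    {"claw": 0,"dp": [0,0,0],"turn": 0},
    {"claw": 0,"dp": [0,0,0],"turn": 0},
    {"claw": 0,"dp": [0,0,0],"turn": 0}
  ]
}}

```text
time_s: 42.0
tool_pos: [0.471, -0.1342, 0.1133]
eef_rot: [-0.0, 0.768, 0.64, 0.0]
force: [1.3, 0.9, -2.7]
width: 0.148
grasp_force: 62.3
```

```bash
python3 st.py
```

```text
t 42.0 p [ 471.  -134.2  113.3] psi 1.389 z [ 0.e+00  1.e-04 -1.e+00] F [ 1.3  0.9 -2.7] T [ 0.19 -0.35  0.3 ] w 0.148 v 0.002
```

Emit:
{"fn": "servo_tool", "kwargs": {
  "series": [
    {"claw": 0,"dp": [0,0,0],"turn": -0.04},
    {"claw": 0,"dp": [0,0,0],"turn": -0.04},
    {"claw": 0,"dp": [0,0,0],"turn": -0.04},
    {"claw": 0,"dp": [0,0,-6],"turn": 0},
    {"claw": 0,"dp": [0,0,-6],"turn": 0},
    {"claw": 0,"dp": [0,0,-30],"turn": 0},
    {"claw": 0,"dp": [0,0,-45],"turn": 0},
    {"claw": 0,"dp": [-18,38,0],"turn": 0}
  ]
}}

```text
time_s: 43.0
tool_pos: [0.5098, -0.1553, 0.2069]
eef_rot: [0.004, 0.729, 0.685, 0.002]
force: [1.6, -0.1, -1.6]
width: 0.156
grasp_force: 62.6
```

```bash
python3 - <<'E'
from fit import *
import pickle
s=telemetry.observe();im=viewer.grab_frame("wrist");cv2.imwrite("pics/w12.png",im[:,:,::-1]);pickle.dump(s,open("w12.pkl","wb"))
for k,(x,y) in dict(s1=(.5908,-.1201),s3=(.4716,-.1331),s4=(.5247,-.067)).items():
  for t in (None,45,60,100,115):
    try:
      p,f,v=fit(im,s,x,y,t)
      if f<.2: print(k,t,p.round(4),round(f,3))
    except Exception as e: pass
E
python3 st.py
```

```text
s1 100 [ 0.5897 -0.1188 -0.1633] 0.135
s1 115 [ 0.5899 -0.1188 -0.1947] 0.159
s3 45 [ 0.4713 -0.133  -0.347 ] 0.06
s3 60 [ 0.4716 -0.1328 -0.3463] 0.071
s4 None [ 0.5236 -0.0654 -0.2332] 0.183
s4 100 [ 0.5239 -0.066  -0.2952] 0.105
s4 115 [ 0.5242 -0.066  -0.3045] 0.107
t 43.05 p [ 513.1 -158.   204.3] psi 1.508 z [ 0.0086 -0.0049 -1.    ] F [-0.  -3.  -0.2] T [-0.09  0.02 -0.01] w 0.155 v 0.113
```

s3 rested at the same angle after three tightenings, with torque well above the screws' friction each time, so it is at its stop (my absolute reading carries an offset of about 0.13). The same applies to s1. On to s2.

Emit:
{"fn": "servo_tool", "kwargs": {
  "series": [
    {"claw": 0,"dp": [-29.1,32.4,0],"turn": 0.165},
    {"claw": 0,"dp": [0,0,0],"turn": 0.165},
    {"claw": 0,"dp": [0,0,0],"turn": 0.165},
    {"claw": 0,"dp": [0,0,33],"turn": 0.165},
    {"claw": 0,"dp": [0,0,30],"turn": 0},
    {"claw": 0,"dp": [0,0,0],"turn": 0},
    {"claw": 0,"dp": [0,0,0],"turn": 0},
    {"claw": 0,"dp": [0,0,0],"turn": 0}
  ]
}}

```text
time_s: 44.05
tool_pos: [0.5394, -0.1862, 0.1393]
eef_rot: [0.001, 0.911, 0.412, 0.001]
force: [-0.1, 0.0, -1.6]
width: 0.149
grasp_force: 62.4
```

```bash
python3 plan.py "538.3,-185.6,112.6,0.85"
```

```text
t 44.05 p [ 539.4 -186.2  139.3] psi 0.849 z [ 0.0026 -0.0014 -1.    ] F [-0.1  0.  -1.6] T [ 0.03 -0.04 -0.01] w 0.149 v 0.006
[np.float64(-0.3), np.float64(-1.2), np.float64(26.7)] turn -0.001 len 1.0
```

Emit:
{"fn": "servo_tool", "kwargs": {
  "series": [
    {"claw": 0,"dp": [-0.2,-0.8,9],"turn": 0},
    {"claw": 0,"dp": [0,0,5],"turn": 0},
    {"claw": 0,"dp": [0,0,5],"turn": 0},
    {"claw": 0,"dp": [0,0,4],"turn": 0},
    {"claw": 0,"dp": [0,0,3.5],"turn": 0},
    {"claw": 0,"dp": [0,0,0],"turn": 0.1},
    {"claw": 0,"dp": [0,0,0],"turn": 0.1},
    {"claw": 0,"dp": [0,0,0],"turn": 0.1}
  ]
}}

```text
time_s: 45.05
tool_pos: [0.5379, -0.1863, 0.1121]
eef_rot: [0.001, 0.963, 0.269, 0.0]
force: [-2.8, -2.2, 7.2]
width: 0.155
grasp_force: 63.7
```

```bash
python3 st.py
```

```text
t 45.05 p [ 537.9 -186.3  112.1] psi 0.546 z [ 7.0e-04 -1.9e-03 -1.0e+00] F [-2.8 -2.2  7.2] T [-0.5   0.72  0.08] w 0.155 v 0.792
```

Emit:
{"fn": "servo_tool", "kwargs": {
  "series": [
    {"claw": 0,"dp": [0,0,0],"turn": 0.11},
    {"claw": 0,"dp": [0,0,0],"turn": 0.11},
    {"claw": 0,"dp": [0,0,0],"turn": 0.11},
    {"claw": 0,"dp": [0,0,0],"turn": 0.1},
    {"claw": 0,"dp": [0,0,0],"turn": 0.1},
    {"claw": 0,"dp": [0,0,0],"turn": 0.06},
    {"claw": 0,"dp": [0,0,0],"turn": 0.03},
    {"claw": 0,"dp": [0,0,0],"turn": 0}
  ]
}}

```text
time_s: 46.05
tool_pos: [0.538, -0.186, 0.1119]
eef_rot: [0.001, 0.999, -0.036, 0.001]
force: [-2.7, -2.1, 6.5]
width: 0.152
grasp_force: 63.6
```

```bash
python3 st.py
```

```text
t 46.05 p [ 538.  -186.   111.9] psi -0.071 z [ 0.001  -0.0014 -1.    ] F [-2.7 -2.1  6.5] T [-0.41  0.59  0.12] w 0.152 v 0.011
```

Emit:
{"fn": "servo_tool", "kwargs": {
  "series": [
    {"claw": 0,"dp": [0,0,0],"turn": 0.04},
    {"claw": 0,"dp": [0,0,0],"turn": 0.04},
    {"claw": 0,"dp": [0,0,0],"turn": 0.04},
    {"claw": 0,"dp": [0,0,0],"turn": 0.03},
    {"claw": 0,"dp": [0,0,0],"turn": 0},
    {"claw": 0,"dp": [0,0,0],"turn": 0},
    {"claw": 0,"dp": [0,0,0],"turn": 0},
    {"claw": 0,"dp": [0,0,0],"turn": 0}
  ]
}}

```text
time_s: 47.05
tool_pos: [0.5381, -0.186, 0.1119]
eef_rot: [0.001, 0.994, -0.11, 0.001]
force: [-2.1, -2.3, 6.5]
width: 0.156
grasp_force: 63.9
```

```bash
python3 plan.py "538,-186,112,-.10;538,-186,158,-.10;504.7,-159.6,158,.07;471.5,-133.5,158,.24;498,-100,158,.41;525.5,-67,158,.58;525.5,-67,140,.75;525.5,-67,136,.80"|sed 's/np.float64//g'
```

```text
t 47.05 p [ 538.1 -186.   111.9] psi -0.22 z [ 0.0011 -0.0016 -1.    ] F [-2.1 -2.3  6.5] T [-0.37  0.49  0.44] w 0.156 v 0.002
[(-0.1), (0.1), (-0.1)] turn -0.12 len 0.0
[(0.0), (-0.0), (-46.0)] turn -0.0 len 0.0
[(-35.8), (-22.9), (-0.0)] turn -0.17 len 42.0
[(-31.3), (-28.4), (-0.0)] turn -0.17 len 42.0
[(33.7), (-26.2), (-0.0)] turn -0.17 len 43.0
[(38.4), (-19.3), (-0.0)] turn -0.17 len 43.0
[(0.0), (0.0), (18.0)] turn -0.17 len 0.0
[(0.0), (0.0), (4.0)] turn -0.05 len 0.0
```

Emit:
{"fn": "servo_tool", "kwargs": {
  "series": [
    {"claw": 0,"dp": [0,0,0],"turn": -0.12},
    {"claw": 0,"dp": [0,0,-46],"turn": 0},
    {"claw": 0,"dp": [-35.8,-22.9,0],"turn": -0.17},
    {"claw": 0,"dp": [-31.3,-28.4,0],"turn": -0.17},
    {"claw": 0,"dp": [33.7,-26.2,0],"turn": -0.17},
    {"claw": 0,"dp": [38.9,-19.6,0],"turn": -0.17},
    {"claw": 0,"dp": [0,0,16],"turn": -0.17},
    {"claw": 0,"dp": [0,0,4],"turn": -0.05}
  ]
}}

```text
time_s: 48.05
tool_pos: [0.5248, -0.0645, 0.1352]
eef_rot: [-0.001, 0.92, 0.391, -0.001]
force: [0.2, 0.0, -1.0]
width: 0.152
grasp_force: 62.2
```

Emit:
{"fn": "servo_tool", "kwargs": {
  "series": [
    {"claw": 0,"dp": [0,0,0],"turn": 0},
    {"claw": 0,"dp": [0,0,5],"turn": 0},
    {"claw": 0,"dp": [0,0,5],"turn": 0},
    {"claw": 0,"dp": [0,0,4],"turn": 0},
    {"claw": 0,"dp": [0,0,4],"turn": 0},
    {"claw": 0,"dp": [0,0,4],"turn": 0},
    {"claw": 0,"dp": [0,0,3],"turn": 0},
    {"claw": 0,"dp": [0,0,0],"turn": 0}
  ]
}}

```text
time_s: 49.05
tool_pos: [0.5255, -0.0668, 0.1127]
eef_rot: [0.001, 0.921, 0.389, -0.001]
force: [-4.8, -3.8, 7.3]
width: 0.152
grasp_force: 63.3
```

```bash
python3 st.py
```

```text
t 49.05 p [525.5 -66.8 112.7] psi 0.799 z [-4.0e-04 -1.8e-03 -1.0e+00] F [-4.8 -3.8  7.3] T [-0.88  1.1  -0.01] w 0.152 v 0.002
```

Engaged on s4. I'll turn to −0.10, then go slowly.

Emit:
{"fn": "servo_tool", "kwargs": {
  "series": [
    {"claw": 0,"dp": [0,0,0],"turn": 0.13},
    {"claw": 0,"dp": [0,0,0],"turn": 0.13},
    {"claw": 0,"dp": [0,0,0],"turn": 0.13},
    {"claw": 0,"dp": [0,0,0],"turn": 0.13},
    {"claw": 0,"dp": [0,0,0],"turn": 0.13},
    {"claw": 0,"dp": [0,0,0],"turn": 0.12},
    {"claw": 0,"dp": [0,0,0],"turn": 0.08},
    {"claw": 0,"dp": [0,0,0],"turn": 0.03}
  ]
}}

```text
time_s: 50.05
tool_pos: [0.5252, -0.0668, 0.1123]
eef_rot: [0.001, 0.999, -0.041, -0.0]
force: [-4.2, -4.0, 5.4]
width: 0.154
grasp_force: 63.1
```

Emit:
{"fn": "servo_tool", "kwargs": {
  "series": [
    {"claw": 0,"dp": [0,0,0],"turn": 0.03},
    {"claw": 0,"dp": [0,0,0],"turn": 0.03},
    {"claw": 0,"dp": [0,0,0],"turn": 0.03},
    {"claw": 0,"dp": [0,0,0],"turn": 0.03},
    {"claw": 0,"dp": [0,0,0],"turn": 0.01},
    {"claw": 0,"dp": [0,0,0],"turn": 0},
    {"claw": 0,"dp": [0,0,0],"turn": 0},
    {"claw": 0,"dp": [0,0,0],"turn": 0}
  ]
}}

```text
time_s: 51.05
tool_pos: [0.5252, -0.0668, 0.1122]
eef_rot: [0.001, 0.994, -0.105, -0.0]
force: [-4.5, -3.6, 4.5]
width: 0.151
grasp_force: 63.3
```

```bash
python3 st.py
```

```text
t 51.05 p [525.2 -66.8 112.2] psi -0.211 z [-0.001  -0.0017 -1.    ] F [-4.5 -3.6  4.5] T [-0.83  1.    0.31] w 0.151 v 0.002
```

Emit:
{"fn": "servo_tool", "kwargs": {
  "series": [
    {"claw": 0,"dp": [0,0,0],"turn": -0.11},
    {"claw": 0,"dp": [0,0,-48],"turn": 0},
    {"claw": 0,"dp": [0,0,-50],"turn": 0},
    {"claw": 0,"dp": [-11.9,-56.4,0],"turn": 0},
    {"claw": 0,"dp": [0,0,0],"turn": 0},
    {"claw": 0,"dp": [0,0,0],"turn": 0},
    {"claw": 0,"dp": [0,0,0],"turn": 0},
    {"claw": 0,"dp": [0,0,0],"turn": 0}
  ]
}}

```text
time_s: 52.05
tool_pos: [0.5193, -0.0092, 0.2094]
eef_rot: [-0.0, 0.999, -0.051, -0.0]
force: [0.8, -0.4, -1.3]
width: 0.153
grasp_force: 61.9
```

```bash
python3 - <<'E'
from fit import *
import pickle
s=telemetry.observe();im=viewer.grab_frame("wrist");cv2.imwrite("pics/w13.png",im[:,:,::-1]);pickle.dump(s,open("w13.pkl","wb"))
B=dict(s1=0,s2=np.pi/6,s3=0,s4=np.pi/6)
for k,(x,y) in dict(s1=(.5908,-.1201),s2=(.5377,-.1862),s3=(.4716,-.1331),s4=(.5247,-.067)).items():
  for t in (None,45,60,100,115):
    try:
      p,f,v=fit(im,s,x,y,t)
      if f<.2: print(k,t,p.round(4),round(f,3),"s",(1.0472+(.109+B[k]-p[2])%1.0472).round(3))
    except Exception as e: pass
E
python3 plan.py "494,219.9,210,-.1"
```

```text
s1 100 [ 0.59   -0.1192 -0.3412] 0.116 s 1.497
s1 115 [ 0.59   -0.1191 -0.3608] 0.14 s 1.517
s3 None [ 0.4715 -0.1327 -0.3424] 0.109 s 1.499
s3 100 [ 0.4716 -0.1323 -0.3281] 0.067 s 1.484
s3 115 [ 0.4716 -0.1325 -0.3118] 0.084 s 1.468
s4 None [ 0.5248 -0.0664  0.1636] 0.156 s 1.516
s4 100 [ 0.5244 -0.0662  0.1335] 0.089 s 1.546
s4 115 [ 0.5246 -0.0664  0.1652] 0.115 s 1.515
t 52.1 p [519.4  -9.1 209.4] psi -0.102 z [-5.e-04  1.e-04 -1.e+00] F [ 0.3 -0.  -1.2] T [-0.01  0.03 -0.05] w 0.153 v 0.003
[np.float64(-48.6), np.float64(-225.2), np.float64(-0.6)] turn -0.002 len 230.0
```

Emit:
{"fn": "servo_tool", "kwargs": {
  "series": [
    {"claw": 0,"dp": [-12.2,-56.3,0],"turn": 0},
    {"claw": 0,"dp": [-12.2,-56.3,0],"turn": 0},
    {"claw": 0,"dp": [-12.1,-56.3,0],"turn": 0},
    {"claw": 0,"dp": [-12.1,-56.3,0],"turn": 0},
    {"claw": 0,"dp": [0,0,45],"turn": 0},
    {"claw": 0,"dp": [0,0,35],"turn": 0},
    {"claw": 0,"dp": [0,0,0],"turn": 0},
    {"claw": 0,"dp": [0,0,0],"turn": 0}
  ]
}}

```text
time_s: 53.1
tool_pos: [0.4949, 0.2203, 0.1312]
eef_rot: [-0.0, 0.999, -0.051, 0.001]
force: [1.0, -0.1, -1.4]
width: 0.151
grasp_force: 61.9
```

```bash
python3 plan.py "494,219.9,70,-.1"
```

```text
t 53.1 p [494.9 220.3 131.2] psi -0.102 z [ 1.5e-03  5.0e-04 -1.0e+00] F [ 1.  -0.1 -1.4] T [-0.    0.02 -0.03] w 0.151 v 0.02
[np.float64(-0.8), np.float64(0.5), np.float64(61.2)] turn -0.002 len 1.0
```

Emit:
{"fn": "servo_tool", "kwargs": {
  "series": [
    {"claw": 0,"dp": [-0.8,0.5,20],"turn": 0},
    {"claw": 0,"dp": [0,0,15],"turn": 0},
    {"claw": 0,"dp": [0,0,12],"turn": 0},
    {"claw": 0,"dp": [0,0,8],"turn": 0},
    {"claw": 0,"dp": [0,0,3],"turn": 0},
    {"claw": 0,"dp": [0,0,2],"turn": 0},
    {"claw": 0,"dp": [0,0,0],"turn": 0},
    {"claw": 0,"dp": [0,0,0],"turn": 0}
  ]
}}

```text
time_s: 54.1
tool_pos: [0.4932, 0.2202, 0.0702]
eef_rot: [-0.0, 0.999, -0.051, 0.0]
force: [-1.0, -0.3, 1.2]
width: 0.154
grasp_force: 62.3
```

```bash
python3 st.py
```

```text
t 54.1 p [493.2 220.2  70.2] psi -0.101 z [ 5.e-04  1.e-04 -1.e+00] F [-1.  -0.3  1.2] T [-0.06  0.23  0.02] w 0.154 v 0.003
```

Emit:
{"fn": "servo_tool", "kwargs": {
  "series": [
    {"claw": 0.5,"dp": [0,0,0],"turn": 0},
    {"claw": 1,"dp": [0,0,0],"turn": 0},
    {"claw": 1,"dp": [0,0,0],"turn": 0},
    {"claw": 1,"dp": [0,0,0],"turn": 0},
    {"claw": 1,"dp": [0,0,-20],"turn": 0},
    {"claw": 1,"dp": [0,0,-40],"turn": 0},
    {"claw": 1,"dp": [0,0,-45],"turn": 0},
    {"claw": 1,"dp": [0,0,-35],"turn": 0}
  ]
}}

```text
time_s: 55.1
tool_pos: [0.4934, 0.2202, 0.2119]
eef_rot: [-0.0, 0.999, -0.051, 0.001]
force: [0.2, 0.6, -0.0]
width: 0.998
grasp_force: 0.0
```

Emit:
{"fn": "servo_tool", "kwargs": {
  "series": [
    {"claw": 1,"dp": [0,0,0],"turn": 0},
    {"claw": 1,"dp": [0,0,0],"turn": 0},
    {"claw": 1,"dp": [0,0,0],"turn": 0},
    {"claw": 1,"dp": [0,0,0],"turn": 0},
    {"claw": 1,"dp": [0,0,0],"turn": 0},
    {"claw": 1,"dp": [0,0,0],"turn": 0},
    {"claw": 1,"dp": [0,0,0],"turn": 0},
    {"claw": 1,"dp": [0,0,0],"turn": 0}
  ]
}}

```text
time_s: 56.1
tool_pos: [0.493, 0.2201, 0.2099]
eef_rot: [-0.0, 0.999, -0.051, 0.0]
force: [-0.6, -1.0, 0.5]
width: 1.002
grasp_force: 0.0
```

```bash
python3 - <<'E'
from h import *
s=telemetry.observe();im=viewer.grab_frame("wrist");R=Rq(s["eef_rot"])
print(s["time_s"],s["tool_pos"],s["width"],s["grasp_force"])
hsv=cv2.cvtColor(im,cv2.COLOR_RGB2HSV);m=((hsv[...,0]<8)|(hsv[...,0]>172))&(hsv[...,1]>170)&(hsv[...,2]>50)
N,L,st,ce=cv2.connectedComponentsWithStats(m.astype(np.uint8))
for k in range(1,N):
    if st[k,4]>100: print(st[k,4],watz(ce[k],s,.090).round(4))
for n in ("wrench_hub",): print([(watz(d["xy"],s,.098).round(4),round(d["confidence"],2)) for d in models.boxes_of(n,"wrist")][:2])
E
```

```text
56.1 [0.49300369 0.22007516 0.20987647] 1.0016978611705207 0.0
323 [0.5518 0.0216 0.09  ]
420 [0.5323 0.2174 0.09  ]
345 [0.4588 0.2248 0.09  ]
658 [0.4046 0.2131 0.09  ]
674 [0.3846 0.2259 0.09  ]
776 [0.1779 0.0128 0.09  ]
[(array([0.5062, 0.2164, 0.098 ]), 0.97), (array([ 0.5361, -0.0195,  0.098 ]), 0.69)]
```

```bash
python3 -c "
from cell import order
print(order.hand_in())"
```

```text
the job is handed in; nothing more can be done
None
```

I handed in the job at about 56 s of the 72 s limit, and no verdict came back: all four screws were tightened in two cross-order rounds until the torque rose well above their friction, though s1 and s3 had to be redone after the socket slipped over s3's head, and camera readings of three of them (s2 not re-read) gave about 1.47–1.55 rad against the 1.48 needed; the wrench stands upright and released in its well.

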